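# Start the rotor lid on its thread, screw it down and close the microcentrifuge

### The arm

A 6-joint arm with a two-finger parallel gripper is mounted at the origin on the work surface. World frame = base frame: x ahead of the robot, y to its left, z up, the work surface at z = 0. Lengths are in mm, angles in rad, forces in N, time in s.
With the tool pointing down it reaches from about 350 to 775 mm from the base axis. Payload 7.3 kg.
Tool frame: the origin (TCP) lies on the centre line of the jaws, within the pads' length; the fingertips stand 22 mm ahead of it and the grasp point (between the pads) lies 3 mm ahead of it; x points along the fingers, z is the direction in which the jaws open and shut, and the axes are right-handed (so a half turn about x gives the same grasp; the last joint's range is limited). The gripper opens to 92 mm and grips with 3 to 60 N. Pads are 19 mm wide; open, the fingers measure 130 mm over their backs; the gripper's body (75 mm by 190 mm) begins 47 mm behind the grasp point.
Start: joints at [-1.486, 0.342, 1.524, -0, 1.275, -0.146], TCP at [120.118, -511.091, 248.741] pointing down, gripper open.
Joint ranges: [-2.53, 2.53], [-0.77, 2.02], [0.04, 2.7], [-1, 4.14], [0.28, 2.66], [-3.11, 3.11]. Speed limits (rad/s): [2.57, 2.57, 3.14, 3.14, 3.14, 3.14].

### API

Orientations are given as [roll, pitch, yaw] about the fixed x, y, z axes, in that order (R = Rz(yaw) Ry(pitch) Rx(roll)).
In Python, from plant import readout, imaging, bot gives the robot as it stands.
- The arm moves only by the tool arm_command, never from a script. Its argument "plan" is a list of rows, each an object of numbers: "tx", "ty", "tz": the shift along the tool's x, y, z in cm; "wx", "wy", "wz": the turn, a rotation vector about the tool's x, y, z in rad; "jaw": the opening, from -1 (shut) to 1 (fully open). In form: [{"tx": .., "ty": .., "tz": .., "wx": .., "wy": .., "wz": .., "jaw": ..}, ...]. A call has 1 to 20 rows; each row shifts and turns the commanded pose from where the row before left it, along the tool's axes as they then stand; what a row does not reach is not made up. A row lasts 1/10 s, in which the tool goes at most 50 mm and 8.59 degrees, less where a joint would pass 70% of its speed; a pose out of reach is approached as far as the arm can. A call with a gripper value outside its range is refused whole. The fingers move at their own pace and stop on an object; the grip force is fixed at half the most. Time passes only in rows, so rows that do not move let the fingers close. It gives the time, the measured TCP pose, the force and the opening at its end, in the units of the state.
- readout.get_obs(): the state, without advancing time (a new reading comes with each control period).
- imaging.capture(name): name is "side" or "top"; returns the picture (384x512x3 uint8, blue, green, red); there is no depth.
- imaging.get_calibration(name): a dict with "fx", "fy", "cx", "cy" (pixels), "dist" ([k1, k2, p1, p2, k3] as OpenCV has them; the pictures are not rectified), "position" and "rotation" of the camera in the world. Camera axes: x right, y up, looking along -z (the intrinsics and any distortion apply to the point x, -y, -z); pixel columns grow to the right and rows downward; lengths in mm; the calibration is good to about 2 mm. A picture is of the moment at which its call begins. get_calibration takes no time and is no camera call.
- bot.close_job(): hands the job in, once; it reports no verdict.
The state is a dict: "time": time; "joint_positions": joint angles; "dq": joint speeds; "tau": joint torques, N m; "tool_pos": TCP position; "tcp_rot": TCP orientation; "contact_force": force on the tool from outside, world axes, zero at the start; "moment": the same for the moment, N m; "grip_width": finger opening in mm.
Only numpy, scipy, OpenCV 4.12 (cv2) and the standard library are available. Lean on these libraries where they do the work, as an engineer would, in place of code of your own. Each camera call takes 0.05 s, during which the arm holds its last target.

### The job

Get the microcentrifuge ready to spin: set the rotor lid on the rotor's threaded hub, turn it backwards (counter-clockwise seen from above) on the thread until you feel it drop off the thread ends, then turn it forwards (clockwise) until it is fully home and firmly tight. Then close the machine's hinged lid, leaving everything else on the bench where it is.

Things in the scene. Friction and masses are not known exactly. Their poses are not given: they have to be found in the camera images.
- lid_knob (a point): The loose rotor lid's knob: a point on its axis 40 mm above the lid's rim. Black round knob, 45 mm diameter, grip solid from 32 to 50 mm (top) above the rim; from 32 mm down to the disc (14 mm) it is 43 mm across. z up the axis; x points over one of the three lugs in the bore (0, 120, 240 deg, each under a red dot on the disc).
- rotor_lid: The same lid: a lilac dished disc 120 mm across and 14 mm high with the knob on top, standing rim down on the bench, about 160 g. Origin on the axis in the plane of its rim, axes as lid_knob. Open below: dish 10 mm deep, bore 38 mm, clear opening between the lugs 25 mm, lugs 9 mm above the rim.
- rotor_hub (a point): Point on the rotor's axis in the plane of its rim (120 mm across), 60 mm above the bench. The brass hub stands up from here: 22 mm core, three thread ridges 35 mm across whose upper ends are 24 mm up at 0, 120 and 240 deg from this frame's x axis (red marks on the rotor). Right-hand, three-start, lead 22.5 mm a turn (3.58 mm per rad), 1.5 mm play.
- rotor: The 12-place rotor; origin and axes as rotor_hub. From the drop (a = 0), turning the lid clockwise 2.5 rad brings it home (rims touch, lid_knob 40 mm above rotor_hub) and about 2.9 rad makes it tight. The spindle brake holds the rotor against 0.8 N m; a tight lid turned harder takes the rotor along, which does no harm and shows that it is tight.
- centrifuge: Cream bench microcentrifuge, fixed, 250 deep (x) x 226 wide (y), deck 100 mm high; origin at the centre of its underside, x towards its back, where the lid is hinged. The rotor's axis is 15 mm behind the origin, in an open round chamber of 160 mm diameter; deck and walls stand 40 mm above the rotor's rim.
- machine_lid (a joint): Angle of the machine's white hinged lid, rad: 0 closed, 1.7 to 1.95 at the start (standing up, leaning back). Friction (0.35 N m) keeps it where it is left. 216 mm wide, reaches 211 mm from the hinge, lies 1 to 27 mm above the hinge's plane when closed; open, its top edge is about 310 mm above the bench.
- lid_hinge (a point): Middle of the machine lid's hinge axis, 104 mm above the bench, 119 mm behind the centrifuge's origin; the axis runs along the centrifuge's y. Axes as the centrifuge.
- lid_edge (a point): Point on the machine lid near its free front edge: middle of the width, on the outer face, 198 mm from the hinge axis and 27 mm off the hinge's plane (when closed, 131 mm above the bench). A blue finger tab sits at this edge.
- tip_box: Bystander: blue pipette-tip box, 82 x 118 x 58 mm high. Origin at the centre of its underside. It and the rotor lid lie on either side of the machine, either way round.
- tube_rack: Bystander: orange tube rack, 86 x 126 x 40 mm high, behind the tip box. Origin at the centre of its underside.
- buffer_bottle: Bystander: white bottle with blue cap, 66 mm diameter, 135 mm high, close behind the rotor lid (axes 90 to 130 mm apart). Origin at the centre of its underside.
- beaker: Bystander: clear beaker, 70 mm across, 85 mm high, on the right. Origin at the centre of its underside.
- pipette: Bystander: white pipette lying along its x axis, 260 mm long, 26 mm high, on the left. Origin near its middle, on the bench.
- marker: Bystander: marker pen lying along its x axis, 130 mm long, 16 mm high, on the right. Origin near its middle, on the bench.
- mouse: Bystander: grey computer mouse, 105 x 60 x 34 mm, on the right near the robot. Origin at the centre of its underside.
- hub_top (a point): Top of the hub's conical nose (12 mm across), 30 mm above rotor_hub. With the lid's lugs lying on the thread at angle a (0 to 2.09 rad) counter-clockwise of the ridge ends, lid_knob is 49 mm + 3.58 mm x a above rotor_hub; turned back past a = 2.09 rad (56.5 mm) it drops 7.5 mm to a = 0. Held in the gripper it drops only when let go or pressed down.
- lid_mark (a point): One of the three red dots on top of the rotor lid, on the lid's x axis, 47 mm from its axis and 14 mm above its rim; there is a lug below each dot.
- rotor_mark0 (a point): Red alignment mark on the rotor's face, 47 mm from the axis, at 0 deg from rotor_hub's x axis: the upper end of a thread ridge lies on this line. The lid drops as its dots pass the marks counter-clockwise.
- rotor_mark1 (a point): Red alignment mark on the rotor's face, 47 mm from the axis, at 120 deg from rotor_hub's x axis: the upper end of a thread ridge lies on this line. The lid drops as its dots pass the marks counter-clockwise.
- rotor_mark2 (a point): Red alignment mark on the rotor's face, 47 mm from the axis, at 240 deg from rotor_hub's x axis: the upper end of a thread ridge lies on this line. The lid drops as its dots pass the marks counter-clockwise.
Not all that is in view belongs to the job. Of the things like the rotor_lid, leave any that is turquoise; of the rest the smaller one is meant.

How it is judged:
By the outcome, as a careful person would: the job done as asked, in the order asked, and still so for the second after the job is handed in, with the robot touching nothing.
It also fails if it takes over 72 s, if anything falls off the work surface, if the arm or the gripper's body presses on something with over 40 N, if the wrist force passes 120 N, or if a joint passes its speed limit or range.

## Working session

There is one attempt and no reset: what is moved stays moved. The work goes in short steps, Python scripts to look and compute and a tool call to move; the robot and the scene stay as the last step left them, time stands still between calls to the robot, and variables do not carry over. Pictures are saved under pics/ and viewed, and the job is handed in when it is done.

Besides the shell and the picture viewer there is one more tool, called after "Request:" in YAML: its name, and indented under it one key for each argument. arm_command: Moves the arm, as the interface text tells. Its arguments: {"type":"object","properties":{"plan":{"type":"array"}},"required":["plan"]}

```bash
ls; mkdir -p pics; python3 - <<'E'
from plant import readout, imaging, bot
import cv2
o=readout.get_obs()
for k,v in o.items(): print(k,v)
for n in ("side","top"):
    im=imaging.capture(n); cv2.imwrite(f"pics/{n}0.png",im); print(n,imaging.get_calibration(n))
E
```

```text
pics
time 0.0
joint_positions [-1.48598209e+00  3.42733579e-01  1.52501717e+00 -1.77237876e-06
  1.27537803e+00 -1.46036193e-01]
dq [ 0.00083272 -0.00175263 -0.0004144   0.00029501  0.00046076  0.00119067]
tau [ 9.26639805e-04 -4.31243849e+01 -2.44224983e+01  7.17474218e-02
  5.58800879e-02 -1.50353062e-04]
tool_pos [ 120.09406562 -510.701885    248.03924204]
tcp_rot [2.99665976 1.5692602  1.65671438]
contact_force [ 0.38150844  0.12851384 -0.1845056 ]
moment [-0.04019473  0.03323631  0.02495163]
grip_width 92.14844864964962
side {'fx': 436.41856605409794, 'fy': 436.41856605409794, 'cx': 248.66094136904528, 'cy': 187.06725313766168, 'dist': array([-0.07953701,  0.        ,  0.        ,  0.        ,  0.        ]), 'position': array([  84.84925888, -745.89344398, 1091.34131759]), 'rotation': array([ 0.69669283,  0.00222422, -0.49957413])}
top {'fx': 379.6227856819367, 'fy': 379.6227856819367, 'cx': 243.02693272750437, 'cy': 191.0398417814971, 'dist': array([-0.08637947,  0.        ,  0.        ,  0.        ,  0.        ]), 'position': array([2.23576739e+02, 3.19636103e-02, 1.47178585e+03]), 'rotation': array([ 0.17908767,  0.00422634, -1.59353079])}
```

View pics/side0.png

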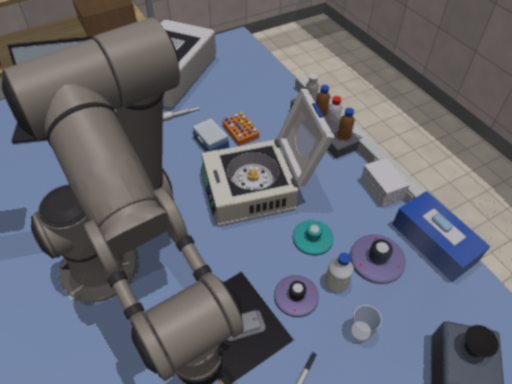

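View pics/top0.png

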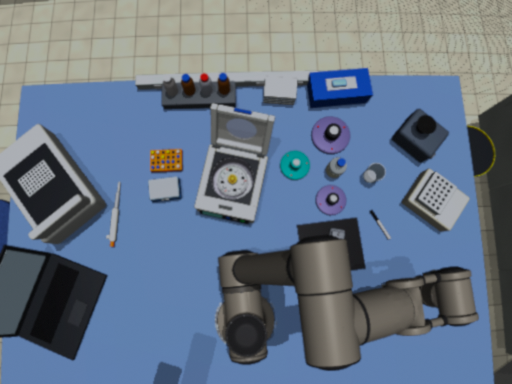

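Candidates in the top view are turquoise at (295,165), which is excluded, a large lilac at (331,134), and a small lilac at (330,200) in front of the bottle. The small lilac one is the match. Next I'll check it in enlarged crops.

```bash
cat > h.py <<'E'
import numpy as np, cv2
from scipy.spatial.transform import Rotation as R
from plant import readout, imaging
def cam(n):
    c=imaging.get_calibration(n)
    K=np.array([[c['fx'],0,c['cx']],[0,c['fy'],c['cy']],[0,0,1]])
    Rm=R.from_euler('xyz',c['rotation']).as_matrix()
    return K,np.array(c['dist']),Rm,np.array(c['position'])
def proj(n,P):
    K,d,Rm,p=cam(n)
    q=(np.atleast_2d(P)-p)@Rm
    q=q*[1,-1,-1]
    return cv2.projectPoints(q.reshape(-1,1,3),np.zeros(3),np.zeros(3),K,d)[0].reshape(-1,2)
def ray(n,uv):
    K,d,Rm,p=cam(n)
    u=cv2.undistortPoints(np.array(uv,float).reshape(-1,1,2),K,d).reshape(-1,2)
    v=np.c_[u[:,0],-u[:,1],-np.ones(len(u))]@Rm.T
    return p,v
def atz(n,uv,z):
    p,v=ray(n,uv); z=np.asarray(z,float)
    t=(z-p[2])/v[:,2]
    return p+v*t[:,None]
def tri(us,ut):
    A=[];b=[]
    for n,uv in (("side",us),("top",ut)):
        p,v=ray(n,[uv]); v=v[0]/np.linalg.norm(v[0]); M=np.eye(3)-np.outer(v,v)
        A.append(M);b.append(M@p)
    return np.linalg.lstsq(np.vstack(A),np.hstack(b),rcond=None)[0]
def crop(src,out,x0,y0,x1,y1,s):
    im=cv2.imread(src)[y0:y1,x0:x1]
    im=cv2.resize(im,None,fx=s,fy=s,interpolation=cv2.INTER_CUBIC)
    for x in range((x0+9)//10*10,x1,10):
        cv2.line(im,(int((x-x0+.5)*s),0),(int((x-x0+.5)*s),6),(0,255,255),1); cv2.putText(im,str(x),(int((x-x0+.5)*s)+2,14),0,.35,(0,255,255),1)
    for y in range((y0+9)//10*10,y1,10):
        cv2.line(im,(0,int((y-y0+.5)*s)),(6,int((y-y0+.5)*s)),(0,255,255),1); cv2.putText(im,str(y),(8,int((y-y0+.5)*s)+4),0,.35,(0,255,255),1)
    cv2.imwrite(out,im)
E
python3 - <<'E'
from h import *
crop('pics/top0.png','pics/t_lid.png',305,175,365,220,12)
crop('pics/side0.png','pics/s_lid.png',265,245,365,320,8)
crop('pics/top0.png','pics/t_cf.png',190,95,280,225,4.6)
crop('pics/side0.png','pics/s_cf.png',195,85,335,225,4.2)
print(atz('top',[(232,180),(330,200),(330,134)],[100,0,0]))
print(atz('side',[(297,296)],[0]))
E
```

```text
[[ 514.35320157   39.94999829  100.        ]
 [ 446.19284212 -341.35863938    0.        ]
 [ 717.83146987 -359.37071711    0.        ]]
[[ 450.61400313 -344.07001337    0.        ]]
```

View pics/t_lid.png

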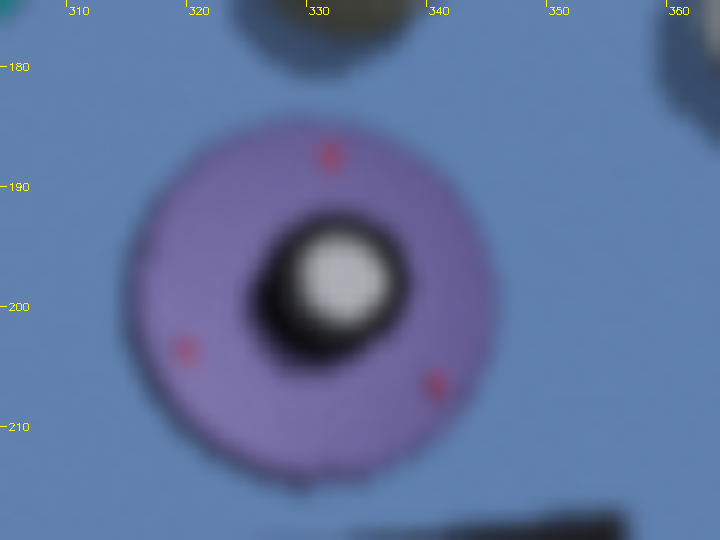

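View pics/s_lid.png

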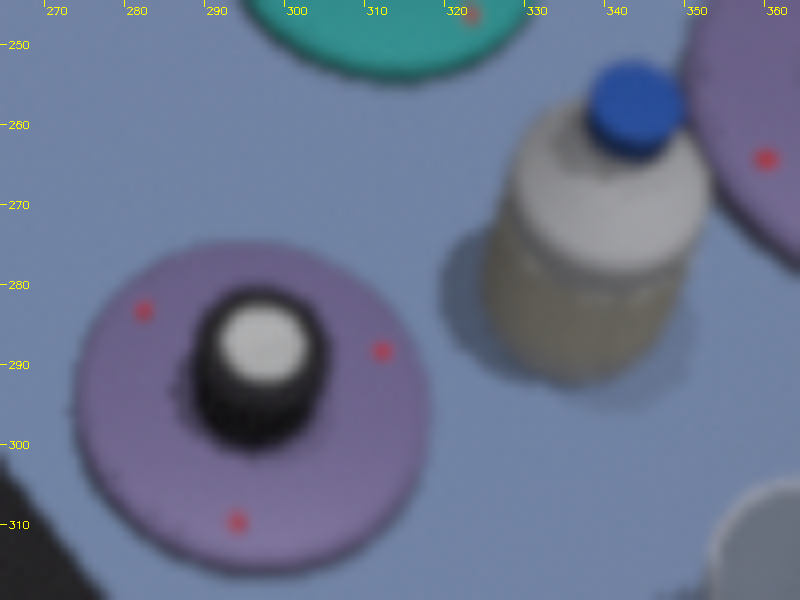

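View pics/t_cf.png

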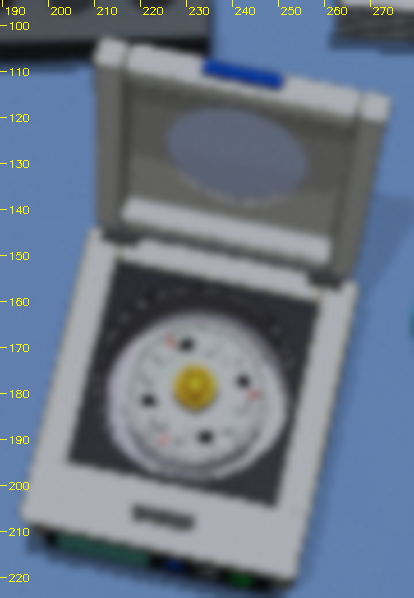

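View pics/s_cf.png

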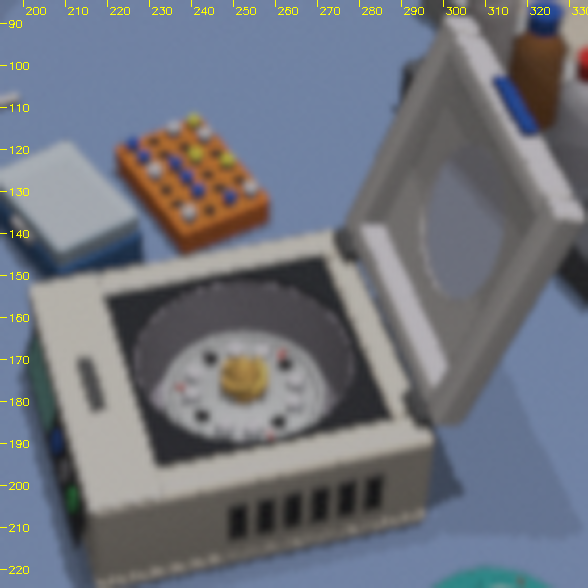

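```bash
cat >> h.py <<'E'
def redc(src,x,y,r=3):
    im=cv2.imread(src).astype(float); x=int(round(x));y=int(round(y))
    w=im[y-r:y+r+1,x-r:x+r+1]; s=w[:,:,2]-np.maximum(w[:,:,0],w[:,:,1]); bg=np.median(s); s=np.clip(s-bg-0.25*(s.max()-bg),0,None)
    Y,X=np.mgrid[y-r:y+r+1,x-r:x+r+1]
    return (X*s).sum()/s.sum(),(Y*s).sum()/s.sum()
def dots(nm,src,pts,z,r=3):
    c=[redc(src,*p,r=r) for p in pts]; W=atz(nm,c,[z]*len(c))
    ctr=W.mean(0); d=W-ctr
    print(nm,np.round(c,1).tolist(),'ctr',ctr.round(1),'r',np.linalg.norm(d,axis=1).round(1),'ang',np.round(np.degrees(np.arctan2(d[:,1],d[:,0])),1))
    return W
E
python3 - <<'E'
from h import *
dots('top','pics/top0.png',[(332,187.4),(320,203.7),(340.8,206.7)],14)
dots('side','pics/side0.png',[(282.5,283.4),(312.4,288.5),(294.2,309.9)],14)
dots('top','pics/top0.png',[(190+170/4.6,95+341/4.6),(190+256/4.6,95+393/4.6),(190+165/4.6,95+440/4.6)],60,2)
dots('side','pics/side0.png',[(195+282/4.2,85+353/4.2),(195+181/4.2,85+386/4.2),(195+272/4.2,85+434/4.2)],60,2)
crop('pics/top0.png','pics/t_rot.png',205,155,260,205,12)
crop('pics/side0.png','pics/s_rot.png',220,145,285,195,11)
E
```

```text
top [[332.1, 187.6], [320.0, 203.8], [340.8, 206.7]] ctr [ 446.8 -342.2   14. ] r [47.  47.  47.4] ang [  -8.8  110.6 -129.1]
side [[282.5, 283.3], [312.3, 288.4], [294.2, 309.8]] ctr [ 448.  -342.6   14. ] r [47.3 46.9 47. ] ang [ 110.4   -9.6 -129.2]
top [[226.7, 168.8], [244.8, 180.2], [225.2, 190.1]] ctr [524.1  40.2  60. ] r [47.8 48.  48.3] ang [ 25.4 -94.  145.5]
side [[261.5, 168.9], [237.5, 176.7], [259.0, 188.3]] ctr [525.2  39.7  60. ] r [47.4 48.  46.9] ang [ 24.3 145.3 -94.5]
```

View pics/t_rot.png

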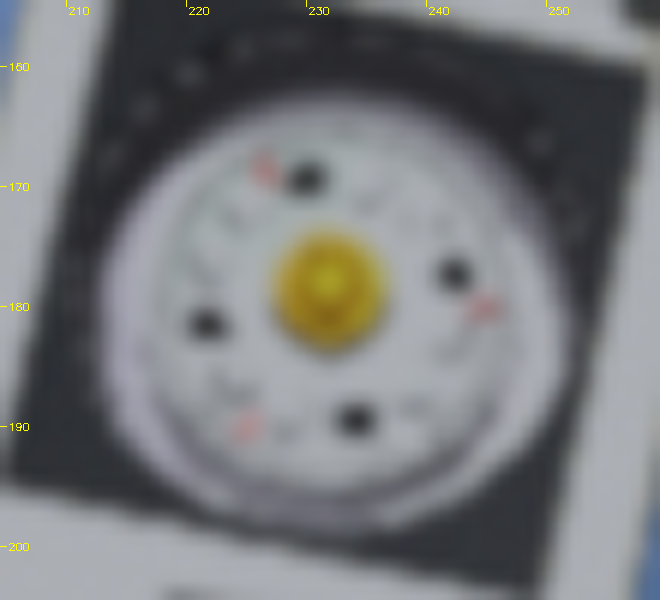

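View pics/s_rot.png

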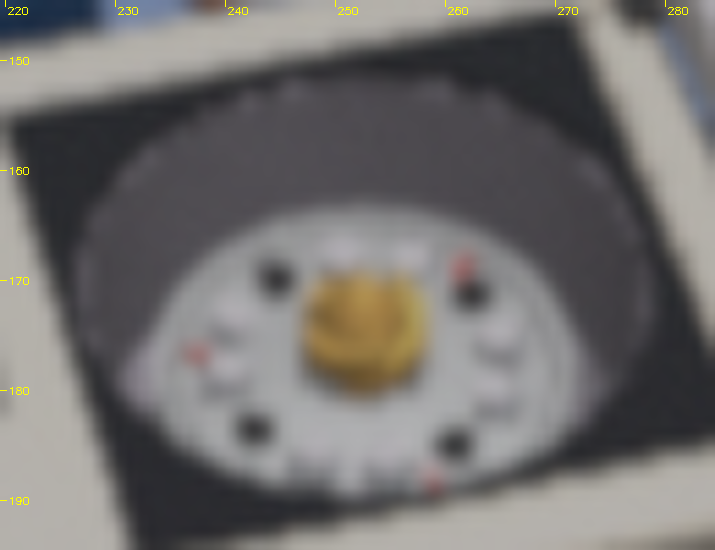

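```bash
python3 - <<'E'
from h import *
p=lambda x,y:(190+x/4.6-.5,95+y/4.6-.5)
W=atz('top',[p(22,517),p(292,587),p(95,232),p(355,290)],[100]*4)
print(W.round(0)); FL,FR,BL,BR=W[:,:2]
for a,b in((FL,BL),(FR,BR)): d=b-a; print('x dir',np.degrees(np.arctan2(d[1],d[0])),np.linalg.norm(d))
for a,b in((FR,FL),(BR,BL)): d=b-a; print('y dir-90',np.degrees(np.arctan2(d[1],d[0]))-90,np.linalg.norm(d))
print('ctr',W.mean(0))
# lid tab
q=lambda x,y:(195+x/4.2-.5,85+y/4.2-.5)
print('tabL',tri(q(497,80),p(205,66)),'tabR',tri(q(535,130),p(282,81)))
print('cornL',tri(q(460,30),p(107,40)),'cornR',tri(q(575,205),p(380,98)))
E
```

```text
[[417. 180. 100.]
 [357. -33. 100.]
 [651. 120. 100.]
 [597. -91. 100.]]
x dir -14.30718707289924 241.33362330341305
x dir -13.523395723331252 247.00649627092315
y dir-90 -15.872510716567447 221.18257714673294
y dir-90 -14.41040044807771 217.72151265533847
ctr [505.59260299  43.78659931 100.        ]
tabL [711.51925402  23.61324756 295.5176702 ] tabR [700.86908352 -32.01902538 296.58175575]
cornL [735.35224849  95.9888502  281.42966889] cornR [ 685.92873364 -101.10823272  293.55842063]
```

```bash
cat >> h.py <<'E'
def state():
    o=readout.get_obs(); Rm=R.from_euler('xyz',o['tcp_rot']).as_matrix()
    return o,Rm
def rep():
    o,Rm=state(); z=Rm[:,2]
    print('t',round(o['time'],2),'tcp',o['tool_pos'].round(1),'xax',Rm[:,0].round(3),'zang',round(np.degrees(np.arctan2(z[1],z[0])),1),'q',o['joint_positions'].round(3),'F',o['contact_force'].round(1),'M',o['moment'].round(2),'w',round(o['grip_width'],1))
def to(target,zang=None):
    "needed shift in tool axes (cm) in the pose as it stands; and turn wx to bring z axis to zang with x down"
    o,Rm=state(); d=(np.array(target)-o['tool_pos'])/10
    print('shift cm tool axes',(Rm.T@d).round(3))
    if zang is not None:
        a=np.radians(zang); z=np.array([np.cos(a),np.sin(a),0]); x=np.array([0,0,-1.]); y=np.cross(z,x)
        T=np.c_[x,y,z]; print('rotvec tool',R.from_matrix(Rm.T@T).as_rotvec().round(4))
E
python3 - <<'E'
from h import *
rep()
o,Rm=state(); print(Rm.round(3))
q=lambda x,y:(265+x/8-.5,245+y/8-.5)
p=lambda x,y:(305+x/12-.5,175+y/12-.5)
print('bottle cap side z=135',atz('side',[q(635,105)],[130]),'top',atz('top',[(341,162)],[135]))
print('beaker',atz('top',[(374,172)],[85]),'side',atz('side',[(366,318)],[85]))
print('knob top',atz('top',[p(343,280)],[50]),atz('side',[q(264,343)],[50]))
E
```

```text
t 0.1 tcp [ 120.1 -510.8  248.1] xax [-0.     0.001 -1.   ] zang -76.8 q [-1.486  0.343  1.525 -0.     1.275 -0.146] F [-0.2  0.3  0.2] M [0.02 0.   0.05] w 91.7
[[-0.     0.973  0.229]
 [ 0.001  0.229 -0.973]
 [-1.     0.    -0.001]]
bottle cap side z=135 [[ 568.47972976 -360.44214199  130.        ]] top [[ 564.87851019 -359.60044999  135.        ]]
beaker [[ 536.21038743 -496.65716141   85.        ]] side [[ 537.47820355 -506.44344662   85.        ]]
knob top [[ 446.6827383  -342.12481856   50.        ]] [[ 448.23898713 -342.32850576   50.        ]]
```

Request:
arm_command:
  plan:
    - {"tx":1.2,"ty":4.46,"tz":-1.11,"jaw":1}
    - {"tx":1.2,"ty":4.46,"tz":-1.11,"jaw":1}
    - {"tx":1.2,"ty":4.46,"tz":-1.11,"jaw":1}
    - {"tx":1.2,"ty":4.46,"tz":-1.11,"jaw":1}
    - {"tx":1.2,"ty":4.46,"tz":-1.11,"jaw":1}
    - {"tx":1.2,"ty":4.46,"tz":-1.11,"jaw":1}
    - {"tx":1.2,"ty":4.46,"tz":-1.11,"jaw":1}
    - {"tx":1.2,"ty":4.46,"tz":-1.11,"jaw":1}

```text
invalid input at $.plan[0]: expected keys tx, ty, tz, wx, wy, wz, jaw
```

Request:
arm_command:
  plan:
    - {"wx":-0.146,"jaw":1}
    - {"wx":-0.146,"jaw":1}
    - {"wx":-0.146,"jaw":1}
    - {"wx":-0.146,"jaw":1}
    - {"wx":-0.146,"jaw":1}
    - {"wx":-0.146,"jaw":1}
    - {"wx":-0.146,"jaw":1}
    - {"wx":-0.146,"jaw":1}
    - {"wx":-0.146,"jaw":1}
    - {"wx":-0.146,"jaw":1}
    - {"wx":-0.146,"jaw":1}
    - {"wx":-0.146,"jaw":1}
    - {"wx":-0.146,"jaw":1}
    - {"wx":-0.146,"jaw":1}
    - {"wx":-0.146,"jaw":1}
    - {"wx":-0.146,"jaw":1}
    - {"wx":-0.146,"jaw":1}
    - {"wx":-0.146,"jaw":1}
    - {"wx":-0.146,"jaw":1}

```text
invalid input at $.plan[0]: expected keys tx, ty, tz, wx, wy, wz, jaw
```

```bash
python3 - <<'E'
from h import *
rep(); to([447.5,-342.4,44],82)
cv2.imwrite('pics/side1.png',imaging.capture('side')); crop('pics/side1.png','pics/s1.png',215,195,375,315,5)
E
```

```text
t 0.1 tcp [ 120.1 -510.8  248.1] xax [-0.     0.001 -1.   ] zang -76.8 q [-1.486  0.343  1.525 -0.     1.275 -0.146] F [-0.2  0.3  0.2] M [0.02 0.   0.05] w 91.7
shift cm tool axes [20.432 35.722 -8.873]
rotvec tool [-2.7712e+00 -1.0000e-04 -1.8000e-03]
```

View pics/s1.png

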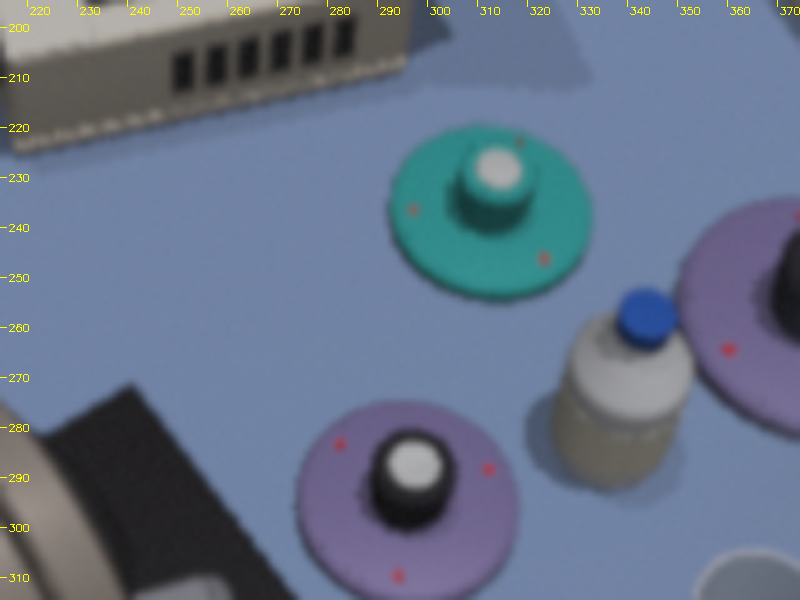

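The moves were refused because every row needs all the keys. The picture shows the lid unmoved at (296,292), so I'll resend with full rows.

Request:
arm_command:
  plan:
    - {"tx":1.2,"ty":4.46,"tz":-1.11,"wx":0,"wy":0,"wz":0,"jaw":1}
    - {"tx":1.2,"ty":4.46,"tz":-1.11,"wx":0,"wy":0,"wz":0,"jaw":1}
    - {"tx":1.2,"ty":4.46,"tz":-1.11,"wx":0,"wy":0,"wz":0,"jaw":1}
    - {"tx":1.2,"ty":4.46,"tz":-1.11,"wx":0,"wy":0,"wz":0,"jaw":1}
    - {"tx":1.2,"ty":4.46,"tz":-1.11,"wx":0,"wy":0,"wz":0,"jaw":1}
    - {"tx":1.2,"ty":4.46,"tz":-1.11,"wx":0,"wy":0,"wz":0,"jaw":1}
    - {"tx":1.2,"ty":4.46,"tz":-1.11,"wx":0,"wy":0,"wz":0,"jaw":1}
    - {"tx":1.2,"ty":4.46,"tz":-1.11,"wx":0,"wy":0,"wz":0,"jaw":1}

```text
time: 0.95
tool_pos: [448.6, -341.8, 152.1]
tcp_rot: [-2.023, 1.571, 2.921]
contact_force: [0.3, -0.6, 1.0]
grip_width: 92.1
```

Request:
arm_command:
  plan:
    - {"tx":0,"ty":0,"tz":0,"wx":-0.146,"wy":0,"wz":0,"jaw":1}
    - {"tx":0,"ty":0,"tz":0,"wx":-0.146,"wy":0,"wz":0,"jaw":1}
    - {"tx":0,"ty":0,"tz":0,"wx":-0.146,"wy":0,"wz":0,"jaw":1}
    - {"tx":0,"ty":0,"tz":0,"wx":-0.146,"wy":0,"wz":0,"jaw":1}
    - {"tx":0,"ty":0,"tz":0,"wx":-0.146,"wy":0,"wz":0,"jaw":1}
    - {"tx":0,"ty":0,"tz":0,"wx":-0.146,"wy":0,"wz":0,"jaw":1}
    - {"tx":0,"ty":0,"tz":0,"wx":-0.146,"wy":0,"wz":0,"jaw":1}
    - {"tx":0,"ty":0,"tz":0,"wx":-0.146,"wy":0,"wz":0,"jaw":1}
    - {"tx":0,"ty":0,"tz":0,"wx":-0.146,"wy":0,"wz":0,"jaw":1}
    - {"tx":0,"ty":0,"tz":0,"wx":-0.146,"wy":0,"wz":0,"jaw":1}
    - {"tx":0,"ty":0,"tz":0,"wx":-0.146,"wy":0,"wz":0,"jaw":1}
    - {"tx":0,"ty":0,"tz":0,"wx":-0.146,"wy":0,"wz":0,"jaw":1}
    - {"tx":0,"ty":0,"tz":0,"wx":-0.146,"wy":0,"wz":0,"jaw":1}
    - {"tx":0,"ty":0,"tz":0,"wx":-0.146,"wy":0,"wz":0,"jaw":1}
    - {"tx":0,"ty":0,"tz":0,"wx":-0.146,"wy":0,"wz":0,"jaw":1}
    - {"tx":0,"ty":0,"tz":0,"wx":-0.146,"wy":0,"wz":0,"jaw":1}
    - {"tx":0,"ty":0,"tz":0,"wx":-0.146,"wy":0,"wz":0,"jaw":1}
    - {"tx":0,"ty":0,"tz":0,"wx":-0.146,"wy":0,"wz":0,"jaw":1}
    - {"tx":0,"ty":0,"tz":0,"wx":-0.146,"wy":0,"wz":0,"jaw":1}

```text
time: 2.85
tool_pos: [447.0, -342.9, 152.4]
tcp_rot: [0.992, 1.57, 2.432]
contact_force: [-0.1, -0.4, 1.2]
grip_width: 91.6
```

```bash
python3 - <<'E'
from h import *
rep(); to([447.5,-342.4,44],82)
cv2.imwrite('pics/side2.png',imaging.capture('side')); crop('pics/side2.png','pics/s2.png',215,195,375,315,5)
E
```

```text
t 2.85 tcp [ 447.  -342.9  152.4] xax [-0.  0. -1.] zang 82.5 q [-0.79   0.503  1.552 -0.     1.087 -2.23 ] F [-0.1 -0.4  1.2] M [ 0.12 -0.13 -0.01] w 91.6
shift cm tool axes [10.839 -0.048  0.052]
rotvec tool [ 0.0088  0.0003 -0.0005]
```

View pics/s2.png

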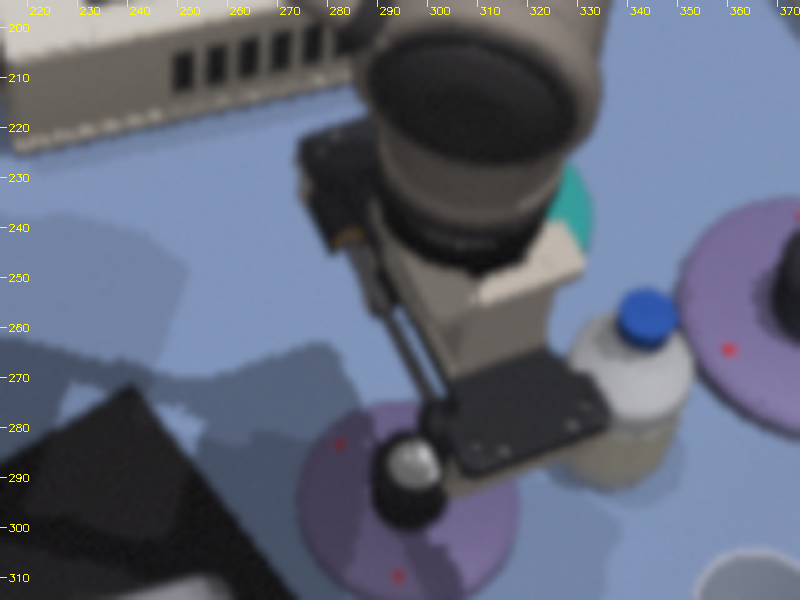

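The gripper stands over the small lilac lid (knob at (296,287)) with its long side along y, clear of the bottle at (335,275). Now down and grip.

Request:
arm_command:
  plan:
    - {"tx":3,"ty":-0.05,"tz":0.05,"wx":0,"wy":0,"wz":0,"jaw":1}
    - {"tx":3,"ty":0,"tz":0,"wx":0,"wy":0,"wz":0,"jaw":1}
    - {"tx":3,"ty":0,"tz":0,"wx":0,"wy":0,"wz":0,"jaw":1}
    - {"tx":1.8,"ty":0,"tz":0,"wx":0,"wy":0,"wz":0,"jaw":1}
    - {"tx":0,"ty":0,"tz":0,"wx":0,"wy":0,"wz":0,"jaw":1}

```text
time: 3.4
tool_pos: [446.3, -341.2, 42.0]
tcp_rot: [0.927, 1.565, 2.359]
contact_force: [-0.2, 0.8, 0.2]
grip_width: 92.1
```

Request:
arm_command:
  plan:
    - {"tx":0,"ty":0,"tz":0,"wx":0,"wy":0,"wz":0,"jaw":-1}
    - {"tx":0,"ty":0,"tz":0,"wx":0,"wy":0,"wz":0,"jaw":-1}
    - {"tx":0,"ty":0,"tz":0,"wx":0,"wy":0,"wz":0,"jaw":-1}
    - {"tx":0,"ty":0,"tz":0,"wx":0,"wy":0,"wz":0,"jaw":-1}
    - {"tx":0,"ty":0,"tz":0,"wx":0,"wy":0,"wz":0,"jaw":-1}
    - {"tx":0,"ty":0,"tz":0,"wx":0,"wy":0,"wz":0,"jaw":-1}
    - {"tx":0,"ty":0,"tz":0,"wx":0,"wy":0,"wz":0,"jaw":-1}
    - {"tx":0,"ty":0,"tz":0,"wx":0,"wy":0,"wz":0,"jaw":-1}

```text
time: 4.2
tool_pos: [447.8, -342.8, 45.0]
tcp_rot: [-2.485, 1.57, -1.051]
contact_force: [-1.1, 0.3, 2.2]
grip_width: 44.1
```

```bash
python3 - <<'E'
from h import *
rep()
E
```

```text
t 4.2 tcp [ 447.8 -342.8   45. ] xax [ 0.    -0.001 -1.   ] zang 82.2 q [-0.789  0.646  1.648 -0.     0.847 -2.223] F [-1.1  0.3  2.2] M [-0.08 -0.04 -0.  ] w 44.1
```

Request:
arm_command:
  plan:
    - {"tx":-1.5,"ty":0,"tz":0,"wx":0,"wy":0,"wz":0,"jaw":-1}
    - {"tx":-3,"ty":0,"tz":0,"wx":0,"wy":0,"wz":0,"jaw":-1}
    - {"tx":-3,"ty":0,"tz":0,"wx":0,"wy":0,"wz":0,"jaw":-1}
    - {"tx":-3,"ty":0,"tz":0,"wx":0,"wy":0,"wz":0,"jaw":-1}
    - {"tx":-3,"ty":0,"tz":0,"wx":0,"wy":0,"wz":0,"jaw":-1}
    - {"tx":-1.5,"ty":0,"tz":0,"wx":0,"wy":0,"wz":0,"jaw":-1}

```text
time: 4.8
tool_pos: [448.2, -343.0, 197.2]
tcp_rot: [-2.207, 1.568, -0.773]
contact_force: [0.1, -0.1, -1.0]
grip_width: 44.3
```

Request:
arm_command:
  plan:
    - {"tx":0,"ty":-0.1,"tz":1.8,"wx":0,"wy":0,"wz":0,"jaw":-1}
    - {"tx":0,"ty":-0.2,"tz":3,"wx":0,"wy":0,"wz":0,"jaw":-1}
    - {"tx":0,"ty":-0.24,"tz":3.9,"wx":0,"wy":0,"wz":0,"jaw":-1}
    - {"tx":0,"ty":-0.24,"tz":3.9,"wx":0,"wy":0,"wz":0,"jaw":-1}
    - {"tx":0,"ty":-0.24,"tz":3.9,"wx":0,"wy":0,"wz":0,"jaw":-1}
    - {"tx":0,"ty":-0.24,"tz":3.9,"wx":0,"wy":0,"wz":0,"jaw":-1}
    - {"tx":0,"ty":-0.24,"tz":3.9,"wx":0,"wy":0,"wz":0,"jaw":-1}
    - {"tx":0,"ty":-0.24,"tz":3.9,"wx":0,"wy":0,"wz":0,"jaw":-1}
    - {"tx":0,"ty":-0.24,"tz":3.9,"wx":0,"wy":0,"wz":0,"jaw":-1}
    - {"tx":0,"ty":-0.24,"tz":3,"wx":0,"wy":0,"wz":0,"jaw":-1}
    - {"tx":0,"ty":-0.2,"tz":2.4,"wx":0,"wy":0,"wz":0,"jaw":-1}
    - {"tx":0,"ty":-0.1,"tz":1.4,"wx":0,"wy":0,"wz":0,"jaw":-1}
    - {"tx":0,"ty":0,"tz":0,"wx":0,"wy":0,"wz":0,"jaw":-1}

```text
time: 6.1
tool_pos: [525.0, 41.2, 193.7]
tcp_rot: [1.537, 1.569, 2.974]
contact_force: [-0.1, -0.8, -1.7]
grip_width: 44.1
```

```bash
python3 - <<'E'
from h import *
rep(); to([524.6,40,200])
for n in ('side','top'): cv2.imwrite(f'pics/{n}3.png',imaging.capture(n))
crop('pics/side3.png','pics/s3.png',190,60,330,200,4.2)
crop('pics/top3.png','pics/t3.png',180,100,290,230,4.6)
E
```

```text
t 6.1 tcp [525.   41.2 193.7] xax [-0.002  0.    -1.   ] zang 82.3 q [-0.067  0.397  1.602  0.     1.144 -1.504] F [-0.1 -0.8 -1.7] M [ 0.07 -0.14  0.02] w 44.1
shift cm tool axes [-0.631  0.028 -0.122]
```

View pics/s3.png

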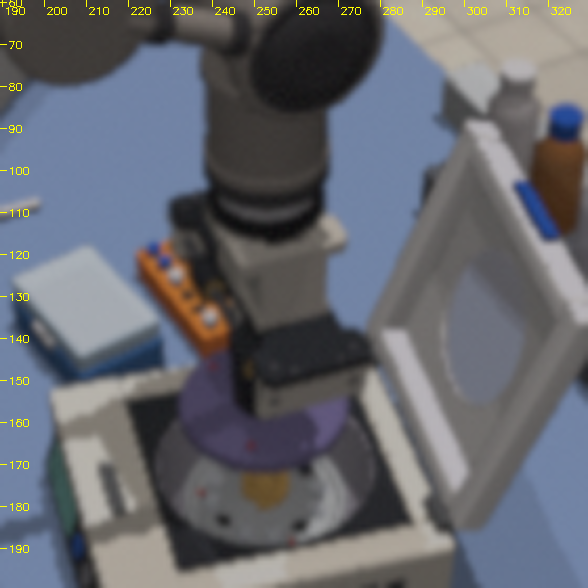

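View pics/t3.png

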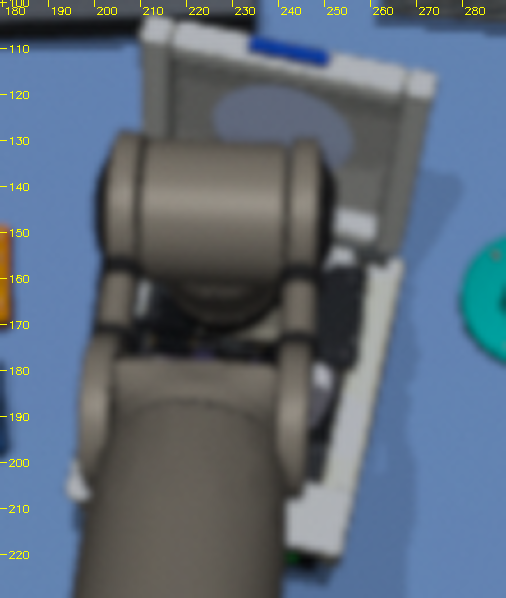

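```bash
python3 - <<'E'
from h import *
from scipy.optimize import least_squares
q=lambda x,y:(190+x/4.2-.5,60+y/4.2-.5)
c=[redc('pics/side3.png',*q(213,366),r=2),redc('pics/side3.png',*q(251,445),r=2)]; print(c)
for rimz in (148,150,152):
    W=atz('side',c,[rimz+14]*2)
    m=W[:,:2]; print(rimz,'dist',np.linalg.norm(m[0]-m[1]),'(81.4)')
    f=lambda v:(np.array([[v[0]+47*np.cos(v[2]+k),v[1]+47*np.sin(v[2]+k)] for k in (0,2*np.pi/3)])-m).ravel()
    best=min((least_squares(f,[525,40,a]) for a in np.arange(0,6.2,.5)),key=lambda r:r.cost); 
    print(best.x[:2],np.degrees(best.x[2])%120,best.cost)
for i in range(3): rep()
E
```

```text
[(np.float64(239.60294117647058), np.float64(145.89705882352942)), (np.float64(249.37155963302752), np.float64(165.61009174311926))]
148 dist 86.14865589946932 (81.4)
[525.86516394  46.77572384] 111.32121842184691 5.6222763125387
150 dist 85.9632586632354 (81.4)
[524.9660648  45.0622194] 111.3212182255992 5.191267661215474
152 dist 85.77786142700158 (81.4)
[524.06696569  43.34871516] 111.32121852352654 4.777445077493227
t 6.2 tcp [525.2  39.1 194.1] xax [-0.001 -0.    -1.   ] zang 82.2 q [-7.100e-02  3.960e-01  1.602e+00 -1.000e-03  1.145e+00 -1.505e+00] F [ 0.1 -0.3 -0.5] M [ 0.05 -0.09 -0.04] w 44.1
t 6.2 tcp [525.2  39.1 194.1] xax [-0.001 -0.    -1.   ] zang 82.2 q [-7.100e-02  3.960e-01  1.602e+00 -1.000e-03  1.145e+00 -1.505e+00] F [ 0.1 -0.3 -0.5] M [ 0.05 -0.09 -0.04] w 44.1
t 6.2 tcp [525.2  39.1 194.1] xax [-0.001 -0.    -1.   ] zang 82.2 q [-7.100e-02  3.960e-01  1.602e+00 -1.000e-03  1.145e+00 -1.505e+00] F [ 0.1 -0.3 -0.5] M [ 0.05 -0.09 -0.04] w 44.1
```

```bash
python3 - <<'E'
from h import *
crop('pics/side3.png','pics/s3b.png',225,135,285,190,12)
for rz in (149,151):
  for a in (-9,111,231):
    print(rz,a,proj('side',[525+47*np.cos(np.radians(a)),40+47*np.sin(np.radians(a)),rz+14]).round(1))
print('disc bottom (rim) front',[proj('side',[525+60*np.cos(b),40+60*np.sin(b),150]).round(1).tolist() for b in np.radians([-150,-120,-90,-60,180,150,120])])
E
```

```text
149 -9 [[267.5 151.1]]
149 111 [[240.7 147.6]]
149 231 [[249.9 166.4]]
151 -9 [[267.5 150.6]]
151 111 [[240.7 147.2]]
151 231 [[249.9 165.9]]
disc bottom (rim) front [[[242.0, 170.7]], [[252.3, 173.0]], [[262.7, 171.1]], [[270.2, 165.6]], [[234.8, 165.1]], [[232.6, 157.6]], [[235.7, 150.5]]]
```

View pics/s3b.png

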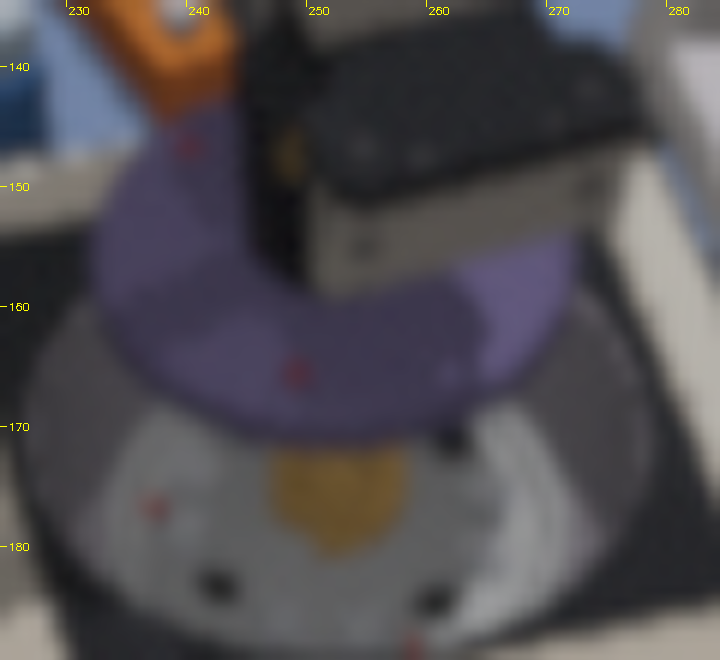

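Request:
arm_command:
  plan:
    - {"tx":1.5,"ty":-0.07,"tz":-0.04,"wx":0.1,"wy":0,"wz":0,"jaw":-1}
    - {"tx":1.5,"ty":0,"tz":0,"wx":0.1,"wy":0,"wz":0,"jaw":-1}
    - {"tx":1.5,"ty":0,"tz":0,"wx":0.1,"wy":0,"wz":0,"jaw":-1}
    - {"tx":1.2,"ty":0,"tz":0,"wx":0.1,"wy":0,"wz":0,"jaw":-1}
    - {"tx":0.6,"ty":0,"tz":0,"wx":0,"wy":0,"wz":0,"jaw":-1}
    - {"tx":0,"ty":0,"tz":0,"wx":0,"wy":0,"wz":0,"jaw":-1}

```text
time: 6.8
tool_pos: [525.8, 37.9, 131.0]
tcp_rot: [2.172, 1.569, -3.076]
contact_force: [-0.2, -0.4, -1.9]
grip_width: 44.3
```

```bash
python3 - <<'E'
from h import *
rep()
cv2.imwrite('pics/side4.png',imaging.capture('side')); crop('pics/side4.png','pics/s4.png',220,140,290,195,10)
rep()
E
```

```text
t 6.8 tcp [525.8  37.9 131. ] xax [-0.002 -0.    -1.   ] zang 59.3 q [-0.073  0.472  1.679 -0.     0.993 -1.108] F [-0.2 -0.4 -1.9] M [ 0.07 -0.17 -0.05] w 44.3
t 6.85 tcp [526.3  38.  131.7] xax [-0. -0. -1.] zang 59.3 q [-0.073  0.471  1.678 -0.     0.993 -1.108] F [ 0.3  0.1 -0.7] M [ 0.03 -0.16 -0.03] w 44.6
```

View pics/s4.png

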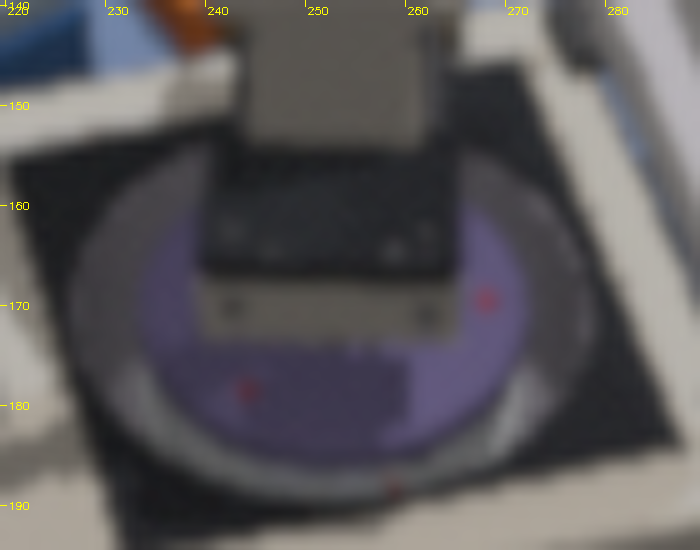

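```bash
python3 - <<'E'
from h import *
from scipy.optimize import least_squares
c=[redc('pics/side4.png',268,170,r=2),redc('pics/side4.png',244,179,r=2)]; print(np.round(c,1))
for c in (c,[(268.3,169.6),(244.4,178.7)]):
  for rimz in (86,88):
    m=atz('side',c,[rimz+14]*2)[:,:2]
    f=lambda v:(np.array([[v[0]+47*np.cos(v[2]+k),v[1]+47*np.sin(v[2]+k)] for k in (0,-2*np.pi/3)])-m).ravel()
    best=min((least_squares(f,[525,40,a]) for a in np.arange(0,6.2,.5)),key=lambda r:r.cost); 
    print(rimz,'dist',np.linalg.norm(m[0]-m[1]).round(1),best.x[:2],np.degrees(best.x[2])%120,best.cost)
E
```

```text
[[268.2 169.5]
 [244.4 178.5]]
86 dist 81.3 [526.41674994  40.87141757] 87.96358214657891 0.0020568064612876604
88 dist 81.2 [525.5275861   39.33152472] 87.96358215832993 0.01622514176060278
86 dist 81.8 [526.35788709  40.35820894] 88.1393385910992 0.03432920281858213
88 dist 81.6 [525.46869667  38.81935641] 88.13933857112642 0.010565825045970959
```

Request:
arm_command:
  plan:
    - {"tx":0.5,"ty":0,"tz":0,"wx":0,"wy":0,"wz":0,"jaw":-1}
    - {"tx":0.4,"ty":0,"tz":0,"wx":0,"wy":0,"wz":0,"jaw":-1}
    - {"tx":0.2,"ty":0,"tz":0,"wx":0,"wy":0,"wz":0,"jaw":-1}

```text
time: 7.15
tool_pos: [526.3, 38.8, 120.5]
tcp_rot: [2.956, 1.571, -2.292]
contact_force: [1.1, 0.1, -0.8]
grip_width: 44.9
```

Request:
arm_command:
  plan:
    - {"tx":0.15,"ty":0,"tz":0,"wx":0,"wy":0,"wz":0,"jaw":-1}
    - {"tx":0,"ty":0,"tz":0,"wx":0,"wy":0,"wz":0,"jaw":-1}

```text
time: 7.35
tool_pos: [526.3, 38.9, 119.0]
tcp_rot: [2.357, 1.57, -2.892]
contact_force: [0.7, -0.0, -0.7]
grip_width: 44.1
```

Request:
arm_command:
  plan:
    - {"tx":0.15,"ty":0,"tz":0,"wx":0,"wy":0,"wz":0,"jaw":-1}
    - {"tx":0,"ty":0,"tz":0,"wx":0,"wy":0,"wz":0,"jaw":-1}

```text
time: 7.55
tool_pos: [526.5, 38.9, 117.9]
tcp_rot: [-1.317, 1.57, -0.282]
contact_force: [-1.1, -0.1, 1.3]
grip_width: 43.8
```

Request:
arm_command:
  plan:
    - {"tx":0.1,"ty":0,"tz":0,"wx":0,"wy":0,"wz":0,"jaw":-1}
    - {"tx":0,"ty":0,"tz":0,"wx":0,"wy":0,"wz":0,"jaw":-1}

```text
time: 7.75
tool_pos: [526.6, 38.9, 117.7]
tcp_rot: [-1.185, 1.57, -0.151]
contact_force: [-2.8, -0.3, 6.2]
grip_width: 44.4
```

Request:
arm_command:
  plan:
    - {"tx":0.1,"ty":0,"tz":0,"wx":0,"wy":0,"wz":0,"jaw":-1}
    - {"tx":0,"ty":0,"tz":0,"wx":0,"wy":0,"wz":0,"jaw":-1}

```text
time: 7.95
tool_pos: [526.8, 38.8, 117.4]
tcp_rot: [-1.239, 1.569, -0.205]
contact_force: [-4.2, 1.2, 13.1]
grip_width: 44.0
```

Request:
arm_command:
  plan:
    - {"tx":-0.05,"ty":0.07,"tz":-0.04,"wx":0,"wy":0,"wz":0,"jaw":-1}
    - {"tx":-0.043,"ty":0,"tz":0,"wx":-0.12,"wy":0,"wz":0,"jaw":-1}
    - {"tx":-0.043,"ty":0,"tz":0,"wx":-0.12,"wy":0,"wz":0,"jaw":-1}
    - {"tx":-0.043,"ty":0,"tz":0,"wx":-0.12,"wy":0,"wz":0,"jaw":-1}
    - {"tx":0,"ty":0,"tz":0,"wx":0,"wy":0,"wz":0,"jaw":-1}

```text
time: 8.45
tool_pos: [526.1, 38.5, 118.8]
tcp_rot: [-1.79, 1.569, -0.393]
contact_force: [-3.2, -1.7, 9.3]
grip_width: 44.1
```

```bash
python3 - <<'E'
from h import *
rep()
E
```

```text
t 8.45 tcp [526.1  38.5 118.8] xax [ 0.002 -0.001 -1.   ] zang 80.1 q [-7.200e-02  4.870e-01  1.694e+00 -1.000e-03  9.590e-01 -1.469e+00] F [-3.2 -1.7  9.3] M [-0.16  0.33  0.01] w 44.1
```

Request:
arm_command:
  plan:
    - {"tx":-0.043,"ty":0.04,"tz":-0.02,"wx":-0.12,"wy":0,"wz":0,"jaw":-1}
    - {"tx":-0.043,"ty":0,"tz":0,"wx":-0.12,"wy":0,"wz":0,"jaw":-1}
    - {"tx":-0.043,"ty":0,"tz":0,"wx":-0.12,"wy":0,"wz":0,"jaw":-1}
    - {"tx":-0.03,"ty":0,"tz":0,"wx":-0.1,"wy":0,"wz":0,"jaw":-1}

```text
time: 8.85
tool_pos: [525.9, 38.4, 120.4]
tcp_rot: [-2.05, 1.568, -0.192]
contact_force: [-2.2, -0.6, 8.4]
grip_width: 44.7
```

Request:
arm_command:
  plan:
    - {"tx":-0.02,"ty":0,"tz":0,"wx":-0.1,"wy":0,"wz":0,"jaw":-1}

```text
time: 8.95
tool_pos: [526.0, 38.5, 120.7]
tcp_rot: [-2.11, 1.568, -0.152]
contact_force: [-0.5, 1.3, 6.4]
grip_width: 44.4
```

Request:
arm_command:
  plan:
    - {"tx":0,"ty":0,"tz":0,"wx":-0.1,"wy":0,"wz":0,"jaw":-1}

```text
time: 9.05
tool_pos: [526.4, 39.2, 120.6]
tcp_rot: [-1.79, 1.567, 0.267]
contact_force: [1.4, 5.8, 6.0]
grip_width: 44.3
```

Request:
arm_command:
  plan:
    - {"tx":0,"ty":0,"tz":0,"wx":-0.1,"wy":0,"wz":0,"jaw":-1}

```text
time: 9.15
tool_pos: [526.7, 39.8, 120.7]
tcp_rot: [-1.755, 1.566, 0.402]
contact_force: [1.6, 3.2, 0.5]
grip_width: 44.2
```

```bash
python3 - <<'E'
from h import *
rep()
cv2.imwrite('pics/side5.png',imaging.capture('side')); crop('pics/side5.png','pics/s5.png',220,140,290,195,10)
rep()
E
```

```text
t 9.15 tcp [526.7  39.8 120.7] xax [ 0.005  0.002 -1.   ] zang 123.6 q [-0.071  0.484  1.692  0.003  0.961 -2.23 ] F [1.6 3.2 0.5] M [ 0.49 -0.4  -0.04] w 44.2
t 9.2 tcp [526.3  39.3 120.3] xax [ 0.003  0.001 -1.   ] zang 123.9 q [-7.100e-02  4.840e-01  1.693e+00  1.000e-03  9.610e-01 -2.235e+00] F [-0.8 -0.1  1. ] M [ 0.11 -0.15 -0.04] w 44.5
```

View pics/s5.png

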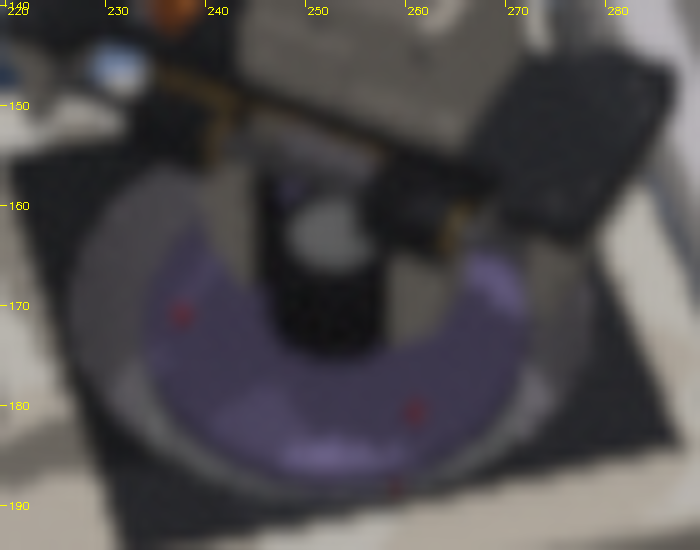

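The upward force fell from 8 N to 0 as the dots passed the marks at about a = 2.22 rad, so the lid is off the thread ends and held only by the jaws. Now I'll lower it to complete the drop.

Request:
arm_command:
  plan:
    - {"tx":0,"ty":0,"tz":0,"wx":-0.08,"wy":0,"wz":0,"jaw":-1}
    - {"tx":0.2,"ty":0,"tz":0,"wx":0,"wy":0,"wz":0,"jaw":-1}

```text
time: 9.4
tool_pos: [525.2, 38.6, 117.3]
tcp_rot: [-3.123, 1.57, -0.889]
contact_force: [-0.8, -0.6, -1.4]
grip_width: 44.4
```

Request:
arm_command:
  plan:
    - {"tx":0.2,"ty":0,"tz":0,"wx":0,"wy":0,"wz":0,"jaw":-1}
    - {"tx":0,"ty":0,"tz":0,"wx":0,"wy":0,"wz":0,"jaw":-1}

```text
time: 9.6
tool_pos: [525.0, 38.6, 114.8]
tcp_rot: [1.098, 1.57, -2.954]
contact_force: [0.2, 0.2, -1.3]
grip_width: 44.3
```

Request:
arm_command:
  plan:
    - {"tx":0.15,"ty":0,"tz":0,"wx":0,"wy":0,"wz":0,"jaw":-1}
    - {"tx":0,"ty":0,"tz":0,"wx":0,"wy":0,"wz":0,"jaw":-1}

```text
time: 9.8
tool_pos: [525.2, 38.7, 114.4]
tcp_rot: [-2.474, 1.57, -0.241]
contact_force: [-1.9, 0.6, 5.2]
grip_width: 44.0
```

Request:
arm_command:
  plan:
    - {"tx":0.1,"ty":0,"tz":0,"wx":0,"wy":0,"wz":0,"jaw":-1}
    - {"tx":0,"ty":0,"tz":0,"wx":0,"wy":0,"wz":0,"jaw":-1}

```text
time: 10.0
tool_pos: [525.3, 38.8, 114.3]
tcp_rot: [-2.319, 1.57, -0.086]
contact_force: [-4.1, 0.7, 12.4]
grip_width: 44.1
```

```bash
python3 - <<'E'
from h import *
rep()
E
```

```text
t 10.0 tcp [525.3  38.8 114.3] xax [ 0.001 -0.    -1.   ] zang 127.9 q [-0.072  0.492  1.7   -0.     0.949 -2.305] F [-4.1  0.7 12.4] M [ 0.28  0.68 -0.  ] w 44.1
```

Request:
arm_command:
  plan:
    - {"tx":-0.08,"ty":0.04,"tz":0.03,"wx":0,"wy":0,"wz":0,"jaw":-1}
    - {"tx":0.043,"ty":0,"tz":0,"wx":0.12,"wy":0,"wz":0,"jaw":-1}
    - {"tx":0.043,"ty":0,"tz":0,"wx":0.12,"wy":0,"wz":0,"jaw":-1}
    - {"tx":0.043,"ty":0,"tz":0,"wx":0.12,"wy":0,"wz":0,"jaw":-1}
    - {"tx":0.043,"ty":0,"tz":0,"wx":0.12,"wy":0,"wz":0,"jaw":-1}
    - {"tx":0,"ty":0,"tz":0,"wx":0,"wy":0,"wz":0,"jaw":-1}

```text
time: 10.6
tool_pos: [525.7, 38.5, 112.7]
tcp_rot: [-1.881, 1.568, -0.129]
contact_force: [0.4, 0.0, 6.2]
grip_width: 44.4
```

```bash
python3 - <<'E'
from h import *
rep()
E
```

```text
t 10.6 tcp [525.7  38.5 112.7] xax [ 0.003 -0.    -1.   ] zang 100.4 q [-0.072  0.494  1.702 -0.     0.943 -1.824] F [0.4 0.  6.2] M [ 0.02 -0.34  0.03] w 44.4
```

Request:
arm_command:
  plan:
    - {"tx":0.043,"ty":0,"tz":0,"wx":0.12,"wy":0,"wz":0,"jaw":-1}
    - {"tx":0.043,"ty":0,"tz":0,"wx":0.12,"wy":0,"wz":0,"jaw":-1}
    - {"tx":0.043,"ty":0,"tz":0,"wx":0.12,"wy":0,"wz":0,"jaw":-1}
    - {"tx":0.043,"ty":0,"tz":0,"wx":0.12,"wy":0,"wz":0,"jaw":-1}
    - {"tx":0.043,"ty":0,"tz":0,"wx":0.12,"wy":0,"wz":0,"jaw":-1}
    - {"tx":0.043,"ty":0,"tz":0,"wx":0.12,"wy":0,"wz":0,"jaw":-1}
    - {"tx":0,"ty":0,"tz":0,"wx":0,"wy":0,"wz":0,"jaw":-1}

```text
time: 11.3
tool_pos: [525.6, 38.5, 110.1]
tcp_rot: [-1.169, 1.568, -0.136]
contact_force: [0.5, 0.2, 5.4]
grip_width: 44.2
```

```bash
python3 - <<'E'
from h import *
rep()
cv2.imwrite('pics/side6.png',imaging.capture('side')); crop('pics/side6.png','pics/s6.png',220,140,290,195,10)
E
```

```text
t 11.3 tcp [525.6  38.5 110.1] xax [ 0.003 -0.    -1.   ] zang 59.2 q [-0.072  0.498  1.704 -0.     0.937 -1.105] F [0.5 0.2 5.4] M [ 0.   -0.28 -0.09] w 44.2
```

View pics/s6.png

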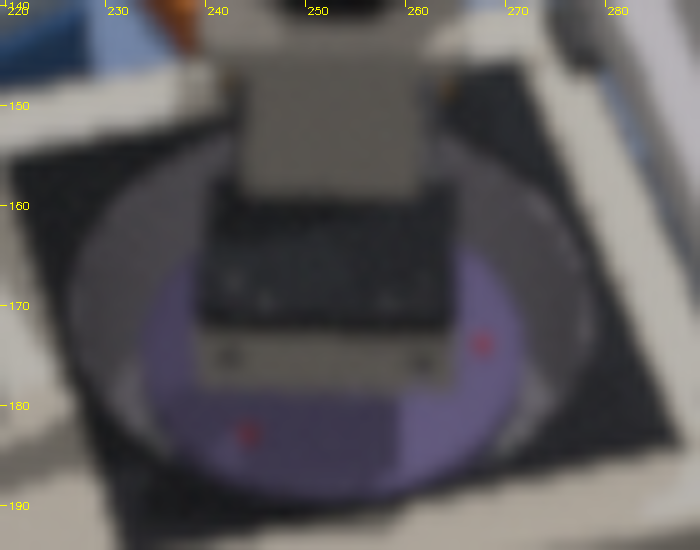

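Request:
arm_command:
  plan:
    - {"tx":0.043,"ty":0,"tz":0,"wx":0.12,"wy":0,"wz":0,"jaw":-1}
    - {"tx":0.043,"ty":0,"tz":0,"wx":0.12,"wy":0,"wz":0,"jaw":-1}
    - {"tx":0.043,"ty":0,"tz":0,"wx":0.12,"wy":0,"wz":0,"jaw":-1}
    - {"tx":0.043,"ty":0,"tz":0,"wx":0.12,"wy":0,"wz":0,"jaw":-1}
    - {"tx":0.043,"ty":0,"tz":0,"wx":0.12,"wy":0,"wz":0,"jaw":-1}
    - {"tx":0.043,"ty":0,"tz":0,"wx":0.12,"wy":0,"wz":0,"jaw":-1}
    - {"tx":0.043,"ty":0,"tz":0,"wx":0.12,"wy":0,"wz":0,"jaw":-1}
    - {"tx":0.043,"ty":0,"tz":0,"wx":0.12,"wy":0,"wz":0,"jaw":-1}
    - {"tx":0.043,"ty":0,"tz":0,"wx":0.12,"wy":0,"wz":0,"jaw":-1}
    - {"tx":0.043,"ty":0,"tz":0,"wx":0.12,"wy":0,"wz":0,"jaw":-1}
    - {"tx":0,"ty":0,"tz":0,"wx":0,"wy":0,"wz":0,"jaw":-1}

```text
time: 12.45
tool_pos: [525.2, 38.4, 105.7]
tcp_rot: [-0.168, 1.569, -0.335]
contact_force: [-0.1, -0.5, 6.4]
grip_width: 44.3
```

```bash
python3 - <<'E'
from h import *
rep()
E
```

```text
t 12.45 tcp [525.2  38.4 105.7] xax [ 0.002 -0.001 -1.   ] zang -9.5 q [-7.200e-02  5.040e-01  1.709e+00 -1.000e-03  9.270e-01  9.500e-02] F [-0.1 -0.5  6.4] M [-0.34 -0.02 -0.05] w 44.3
```

Request:
arm_command:
  plan:
    - {"tx":0.036,"ty":0,"tz":0,"wx":0.1,"wy":0,"wz":0,"jaw":-1}
    - {"tx":0.036,"ty":0,"tz":0,"wx":0.1,"wy":0,"wz":0,"jaw":-1}
    - {"tx":0.02,"ty":0,"tz":0,"wx":0.1,"wy":0,"wz":0,"jaw":-1}
    - {"tx":0,"ty":0,"tz":0,"wx":0.1,"wy":0,"wz":0,"jaw":-1}

```text
time: 12.85
tool_pos: [525.1, 38.3, 104.9]
tcp_rot: [0.002, 1.569, -0.564]
contact_force: [0.5, -1.9, 7.4]
grip_width: 44.3
```

```bash
python3 - <<'E'
from h import *
rep()
E
```

```text
t 12.85 tcp [525.1  38.3 104.9] xax [ 0.001 -0.001 -1.   ] zang -32.5 q [-7.20e-02  5.05e-01  1.71e+00 -1.00e-03  9.26e-01  4.95e-01] F [ 0.5 -1.9  7.4] M [-0.23  0.25  0.27] w 44.3
```

Request:
arm_command:
  plan:
    - {"tx":0,"ty":0,"tz":0,"wx":0.1,"wy":0,"wz":0,"jaw":-1}
    - {"tx":0,"ty":0,"tz":0,"wx":0.1,"wy":0,"wz":0,"jaw":-1}

```text
time: 13.05
tool_pos: [525.1, 38.3, 104.9]
tcp_rot: [0.143, 1.569, -0.623]
contact_force: [-0.5, -2.6, 8.8]
grip_width: 44.3
```

```bash
python3 - <<'E'
from h import *
rep()
E
```

```text
t 13.05 tcp [525.1  38.3 104.9] xax [ 0.001 -0.001 -1.   ] zang -43.9 q [-7.20e-02  5.05e-01  1.71e+00 -1.00e-03  9.26e-01  6.95e-01] F [-0.5 -2.6  8.8] M [-0.22  0.28  0.28] w 44.3
```

Request:
arm_command:
  plan:
    - {"tx":0,"ty":0,"tz":0,"wx":0.1,"wy":0,"wz":0,"jaw":-1}
    - {"tx":0,"ty":0,"tz":0,"wx":0.1,"wy":0,"wz":0,"jaw":-1}

```text
time: 13.25
tool_pos: [524.7, 38.3, 104.9]
tcp_rot: [-0.239, 1.57, -1.204]
contact_force: [-2.7, -2.5, 10.0]
grip_width: 44.3
```

```bash
python3 - <<'E'
from h import *
rep()
cv2.imwrite('pics/side7.png',imaging.capture('side')); crop('pics/side7.png','pics/s7.png',220,140,290,195,10)
E
```

```text
t 13.25 tcp [524.7  38.3 104.9] xax [ 0.    -0.001 -1.   ] zang -55.3 q [-7.20e-02  5.04e-01  1.71e+00 -1.00e-03  9.27e-01  8.94e-01] F [-2.7 -2.5 10. ] M [-0.26  0.55  0.82] w 44.3
```

View pics/s7.png

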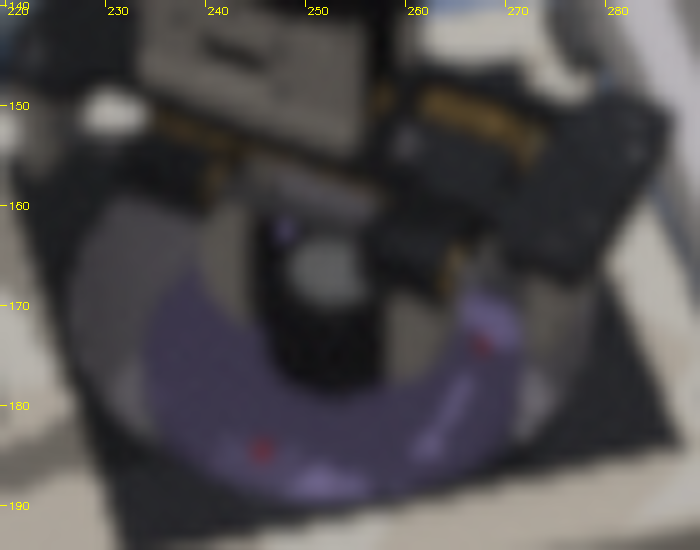

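Request:
arm_command:
  plan:
    - {"tx":0,"ty":0,"tz":0,"wx":0.1,"wy":0,"wz":0,"jaw":-1}
    - {"tx":0,"ty":0,"tz":0,"wx":0.1,"wy":0,"wz":0,"jaw":-1}
    - {"tx":0,"ty":0,"tz":0,"wx":0.1,"wy":0,"wz":0,"jaw":-1}

```text
time: 13.6
tool_pos: [524.7, 38.3, 104.9]
tcp_rot: [0.04, 1.569, -1.225]
contact_force: [-1.7, -2.4, 8.8]
grip_width: 44.2
```

```bash
python3 - <<'E'
from h import *
rep()
cv2.imwrite('pics/side8.png',imaging.capture('side')); crop('pics/side8.png','pics/s8.png',220,140,290,195,10)
rep()
E
```

```text
t 13.6 tcp [524.7  38.3 104.9] xax [ 0.    -0.001 -1.   ] zang -72.5 q [-0.072  0.504  1.71  -0.002  0.926  1.194] F [-1.7 -2.4  8.8] M [-0.15  0.43  0.94] w 44.2
t 13.65 tcp [524.7  38.3 105. ] xax [ 0.001 -0.001 -1.   ] zang -72.8 q [-0.072  0.504  1.71  -0.002  0.926  1.199] F [-2.8 -3.7  9. ] M [-0.21  0.4   0.5 ] w 44.1
```

View pics/s8.png

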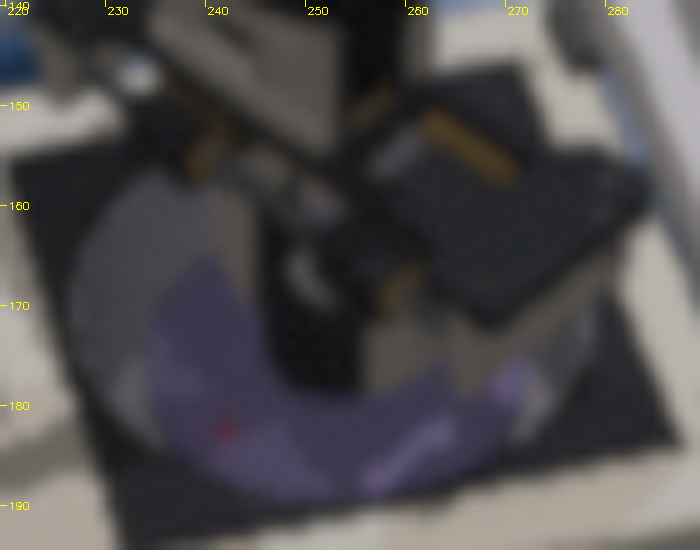

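```bash
python3 - <<'E'
from h import *
c=[(245.8,184.5),(267.7,173.9),(242.3,182.5)]
W=atz('side',c,[74]*3)[:,:2]-[525.2,39.7]
print(np.degrees(np.arctan2(W[:,1],W[:,0]))%120,np.linalg.norm(W,axis=1))
E
```

```text
[92.9347721  96.31443329 75.57093041] [44.5039113  47.08972863 44.57935175]
```

The lid went home: TCP height 104.9 against the expected 105. It then tightened to about 0.9 N m, and the last 0.3 rad carried lid and rotor along without the knob slipping (lid dots turned about 17–20° with the gripper). Now release and lift.

Request:
arm_command:
  plan:
    - {"tx":0,"ty":0,"tz":0,"wx":0,"wy":0,"wz":0,"jaw":0.6}
    - {"tx":0,"ty":0,"tz":0,"wx":0,"wy":0,"wz":0,"jaw":0.6}
    - {"tx":0,"ty":0,"tz":0,"wx":0,"wy":0,"wz":0,"jaw":0.6}
    - {"tx":0,"ty":0,"tz":0,"wx":0,"wy":0,"wz":0,"jaw":0.6}
    - {"tx":0,"ty":0,"tz":0,"wx":0,"wy":0,"wz":0,"jaw":0.6}

```text
time: 14.15
tool_pos: [524.5, 38.7, 103.8]
tcp_rot: [-1.843, 1.57, -3.109]
contact_force: [0.3, 0.4, -0.2]
grip_width: 72.9
```

Request:
arm_command:
  plan:
    - {"tx":-1,"ty":0,"tz":0,"wx":0,"wy":0,"wz":0,"jaw":0.6}
    - {"tx":-2.5,"ty":0,"tz":0,"wx":0,"wy":0,"wz":0,"jaw":0.6}
    - {"tx":-4,"ty":0,"tz":0,"wx":0,"wy":0,"wz":0,"jaw":0.6}
    - {"tx":-4.5,"ty":0,"tz":0,"wx":0,"wy":0,"wz":0,"jaw":-1}
    - {"tx":-4.5,"ty":0,"tz":0,"wx":0,"wy":0,"wz":0,"jaw":-1}
    - {"tx":-4.5,"ty":0,"tz":0,"wx":0,"wy":0,"wz":0,"jaw":-1}
    - {"tx":-4.5,"ty":0,"tz":0,"wx":0,"wy":0,"wz":0,"jaw":-1}
    - {"tx":0,"ty":0,"tz":0,"wx":0.14,"wy":0,"wz":0,"jaw":-1}
    - {"tx":0,"ty":0,"tz":0,"wx":0.14,"wy":0,"wz":0,"jaw":-1}
    - {"tx":0,"ty":0,"tz":0,"wx":0.14,"wy":0,"wz":0,"jaw":-1}
    - {"tx":0,"ty":0,"tz":0,"wx":0.14,"wy":0,"wz":0,"jaw":-1}

```text
time: 15.25
tool_pos: [524.3, 38.8, 359.9]
tcp_rot: [1.714, 1.57, -0.117]
contact_force: [0.5, -0.4, -0.2]
grip_width: 14.1
```

```bash
python3 - <<'E'
from h import *
rep()
for n in ('side','top'): cv2.imwrite(f'pics/{n}9.png',imaging.capture(n))
crop('pics/side9.png','pics/s9.png',190,50,340,200,4)
a=np.radians(-14.5); X=np.array([np.cos(a),np.sin(a),0]); Y=np.array([-np.sin(a),np.cos(a),0])
H=np.array([524.6,40,0])+104*X+[0,0,104]
for th in (1.7,1.8,1.9,1.95):
    e=H+X*(-198*np.cos(th)+27*np.sin(th))+[0,0,198*np.sin(th)+27*np.cos(th)]
    c=[H+s*108*Y+X*(-211*np.cos(th)+14*np.sin(th))+[0,0,211*np.sin(th)+14*np.cos(th)] for s in (1,-1)]
    print(th,e.round(0),'edge corners L,R side px',proj('side',c).round(0).tolist(),'top',proj('top',c).round(0).tolist())
E
```

```text
t 15.25 tcp [524.3  38.8 359.9] xax [ 0.001 -0.    -1.   ] zang -104.9 q [-0.072  0.283  1.305 -0.     1.553  1.76 ] F [ 0.5 -0.4 -0.2] M [ 0.07  0.03 -0.02] w 14.1
1.7 [676.   1. 297.] edge corners L,R side px [[292.0, 85.0], [317.0, 134.0]] top [[208.0, 113.0], [273.0, 128.0]]
1.8 [694.  -4. 291.] edge corners L,R side px [[298.0, 85.0], [324.0, 134.0]] top [[210.0, 108.0], [274.0, 122.0]]
1.9 [712.  -8. 283.] edge corners L,R side px [[304.0, 86.0], [331.0, 135.0]] top [[211.0, 104.0], [275.0, 118.0]]
1.95 [721. -11. 278.] edge corners L,R side px [[307.0, 87.0], [334.0, 136.0]] top [[212.0, 101.0], [276.0, 115.0]]
```

View pics/s9.png

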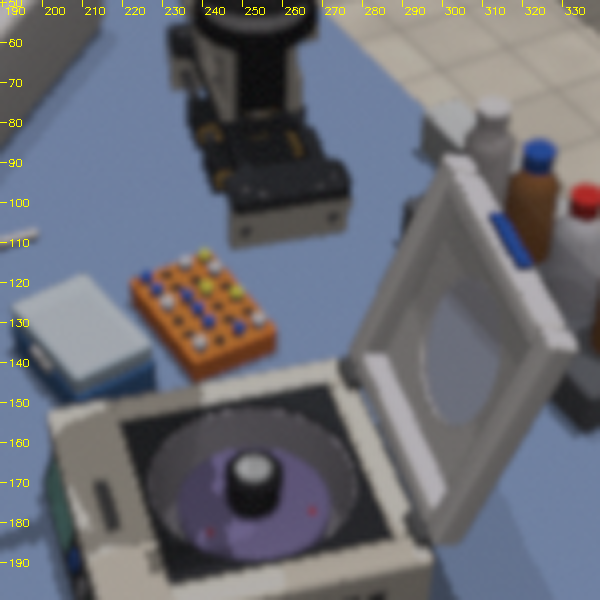

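Request:
arm_command:
  plan:
    - {"tx":0,"ty":2.8,"tz":0.46,"wx":0,"wy":0,"wz":0,"jaw":-1}
    - {"tx":0,"ty":2.8,"tz":0.46,"wx":0,"wy":0,"wz":0,"jaw":-1}
    - {"tx":0,"ty":2.8,"tz":0.46,"wx":0,"wy":0,"wz":0,"jaw":-1}
    - {"tx":0,"ty":2.8,"tz":0.46,"wx":0,"wy":0,"wz":0,"jaw":-1}
    - {"tx":0,"ty":2.8,"tz":0.46,"wx":0,"wy":0,"wz":0,"jaw":-1}
    - {"tx":0,"ty":2.8,"tz":0.46,"wx":0,"wy":0,"wz":0,"jaw":-1}
    - {"tx":0,"ty":2.8,"tz":0.46,"wx":0,"wy":0,"wz":0,"jaw":-1}
    - {"tx":0,"ty":2.8,"tz":0.46,"wx":0,"wy":0,"wz":0,"jaw":-1}
    - {"tx":0,"ty":0,"tz":0,"wx":0,"wy":0,"wz":0,"jaw":-1}

```text
time: 16.25
tool_pos: [734.1, -55.3, 355.2]
tcp_rot: [-1.361, 1.567, 3.098]
contact_force: [0.5, -0.1, -1.2]
grip_width: 0.6
```

```bash
python3 - <<'E'
from h import *
rep(); to([731.5,-54.8,290],-104.5)
cv2.imwrite('pics/side10.png',imaging.capture('side')); cv2.imwrite('pics/top10.png',imaging.capture('top'))
crop('pics/side10.png','pics/s10.png',230,20,370,160,4.2)
crop('pics/top10.png','pics/t10.png',180,80,300,200,5)
E
```

```text
t 16.25 tcp [734.1 -55.3 355.2] xax [-0.004  0.    -1.   ] zang -104.5 q [-1.790e-01  7.840e-01  4.820e-01 -1.000e-03  1.880e+00  1.645e+00] F [ 0.5 -0.1 -1.2] M [0.06 0.05 0.01] w 0.6
shift cm tool axes [ 6.516 -0.244  0.01 ]
rotvec tool [0.     0.0007 0.0035]
```

View pics/s10.png

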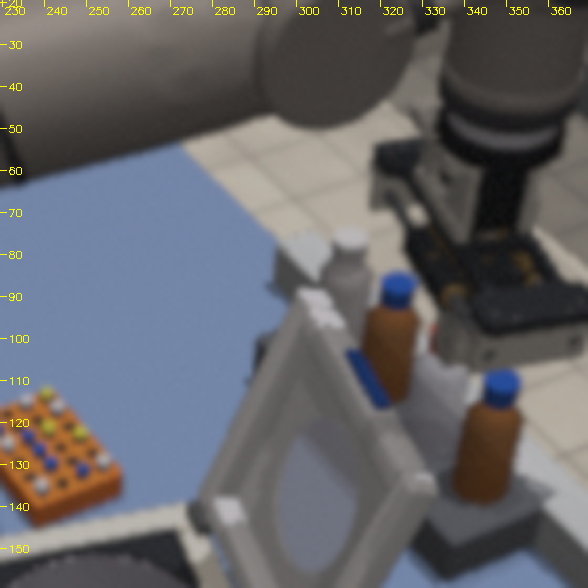

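View pics/t10.png

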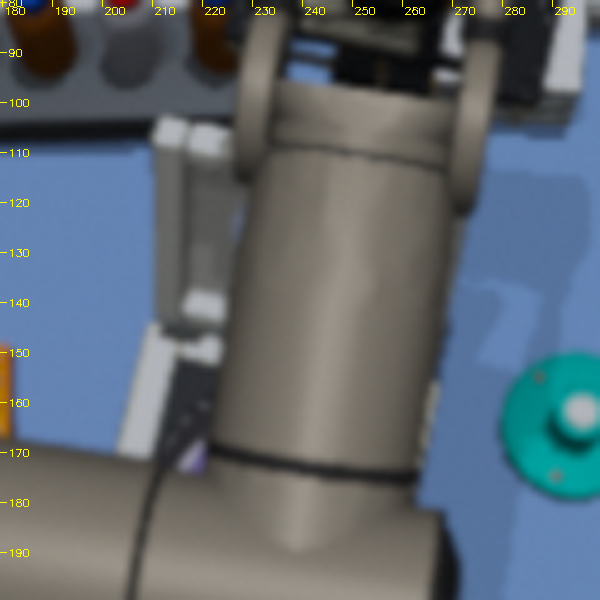

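Request:
arm_command:
  plan:
    - {"tx":2.5,"ty":0,"tz":0,"wx":0,"wy":0,"wz":0,"jaw":-1}
    - {"tx":2.5,"ty":0,"tz":0,"wx":0,"wy":0,"wz":0,"jaw":-1}
    - {"tx":1.5,"ty":0,"tz":0,"wx":0,"wy":0,"wz":0,"jaw":-1}
    - {"tx":0,"ty":0,"tz":0,"wx":0,"wy":0,"wz":0,"jaw":-1}

```text
time: 16.75
tool_pos: [730.2, -52.4, 293.1]
tcp_rot: [-1.501, 1.567, 2.958]
contact_force: [0.9, -0.8, 0.0]
grip_width: 0.4
```

Request:
arm_command:
  plan:
    - {"tx":0,"ty":-1,"tz":0,"wx":0,"wy":0,"wz":0,"jaw":-1}
    - {"tx":0,"ty":-1,"tz":0,"wx":0,"wy":0,"wz":0,"jaw":-1}
    - {"tx":0,"ty":-1,"tz":0,"wx":0,"wy":0,"wz":0,"jaw":-1}

```text
time: 17.05
tool_pos: [703.3, -45.6, 297.8]
tcp_rot: [1.619, 1.564, -0.205]
contact_force: [3.7, -0.8, 3.8]
grip_width: 0.2
```

Request:
arm_command:
  plan:
    - {"tx":0,"ty":-1,"tz":0,"wx":0,"wy":0,"wz":0,"jaw":-1}
    - {"tx":0,"ty":-1,"tz":0,"wx":0,"wy":0,"wz":0,"jaw":-1}
    - {"tx":0,"ty":-1,"tz":0,"wx":0,"wy":0,"wz":0,"jaw":-1}

```text
time: 17.35
tool_pos: [674.0, -38.0, 297.8]
tcp_rot: [1.63, 1.564, -0.194]
contact_force: [2.9, -1.0, 3.2]
grip_width: 0.2
```

```bash
python3 - <<'E'
from h import *
rep()
cv2.imwrite('pics/side11.png',imaging.capture('side'))
crop('pics/side11.png','pics/s11.png',230,60,370,200,4.2)
E
```

```text
t 17.35 tcp [674.  -38.  297.8] xax [ 0.007 -0.001 -1.   ] zang -104.5 q [-0.17   0.608  0.958 -0.     1.569  1.655] F [ 2.9 -1.   3.2] M [-0.06 -0.37  0.07] w 0.2
```

View pics/s11.png

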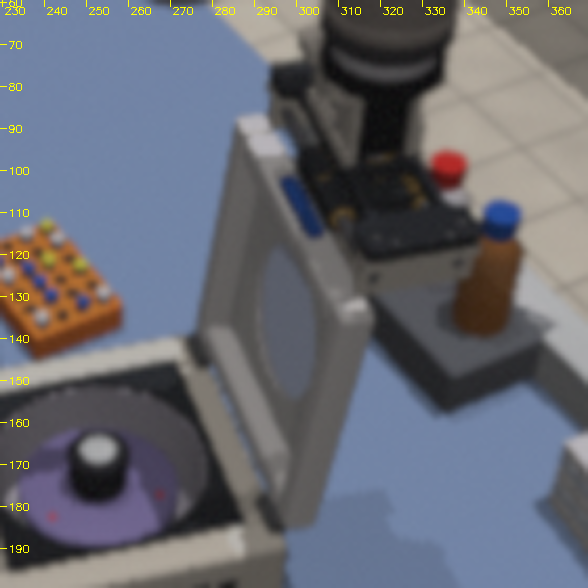

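Request:
arm_command:
  plan:
    - {"tx":0.05,"ty":-1.2,"tz":0,"wx":0,"wy":0,"wz":0,"jaw":-1}
    - {"tx":0.05,"ty":-1.2,"tz":0,"wx":0,"wy":0,"wz":0,"jaw":-1}
    - {"tx":0.05,"ty":-1.2,"tz":0,"wx":0,"wy":0,"wz":0,"jaw":-1}
    - {"tx":0.05,"ty":-1.2,"tz":0,"wx":0,"wy":0,"wz":0,"jaw":-1}
    - {"tx":0.05,"ty":-1.2,"tz":0,"wx":0,"wy":0,"wz":0,"jaw":-1}
    - {"tx":0.05,"ty":-1.2,"tz":0,"wx":0,"wy":0,"wz":0,"jaw":-1}
    - {"tx":0.05,"ty":-1.2,"tz":0,"wx":0,"wy":0,"wz":0,"jaw":-1}

```text
time: 18.1
tool_pos: [592.6, -16.9, 292.6]
tcp_rot: [1.598, 1.567, -0.227]
contact_force: [1.5, -0.6, -1.5]
grip_width: 0.2
```

```bash
cat >> h.py <<'E'
_a=np.radians(-14.5); MX=np.array([np.cos(_a),np.sin(_a),0]); MY=np.array([-np.sin(_a),np.cos(_a),0])
MH=np.array([524.6,40,0])+104*MX+[0,0,104]
def uvz():
    o,_=state(); d=o['tool_pos']-MH; print('u',(d@MX).round(1),'w',(d@MY).round(1),'v tip',(d[2]-22).round(1))
E
python3 - <<'E'
from h import *
rep();uvz()
cv2.imwrite('pics/side12.png',imaging.capture('side'))
crop('pics/side12.png','pics/s12.png',200,60,340,200,4.2)
E
```

```text
t 18.1 tcp [592.6 -16.9 292.6] xax [ 0.004 -0.001 -1.   ] zang -104.6 q [-0.158  0.44   1.252 -0.     1.445  1.667] F [ 1.5 -0.6 -1.5] M [-0.05 -0.32 -0.02] w 0.2
u -23.9 w -38.1 v tip 166.6
```

View pics/s12.png

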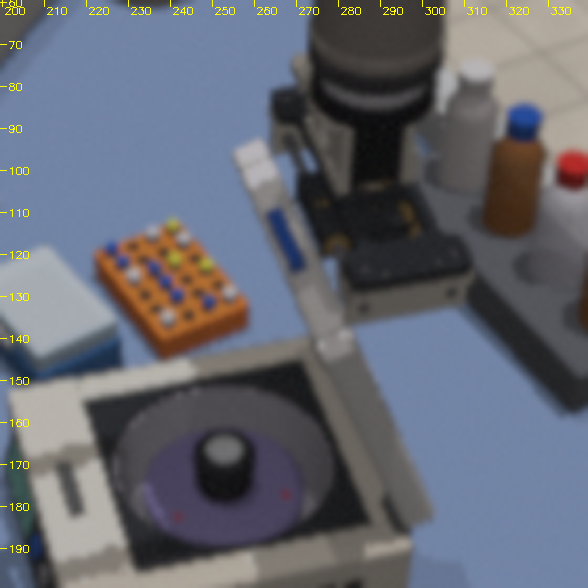

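Request:
arm_command:
  plan:
    - {"tx":0.2,"ty":-1,"tz":0,"wx":0,"wy":0,"wz":0,"jaw":-1}
    - {"tx":0.3,"ty":-1,"tz":0,"wx":0,"wy":0,"wz":0,"jaw":-1}
    - {"tx":0.35,"ty":-1,"tz":0,"wx":0,"wy":0,"wz":0,"jaw":-1}
    - {"tx":0.4,"ty":-1,"tz":0,"wx":0,"wy":0,"wz":0,"jaw":-1}
    - {"tx":0.45,"ty":-1,"tz":0,"wx":0,"wy":0,"wz":0,"jaw":-1}
    - {"tx":0,"ty":0,"tz":0,"wx":0,"wy":0,"wz":0,"jaw":-1}

```text
time: 18.75
tool_pos: [543.7, -4.1, 274.7]
tcp_rot: [1.671, 1.57, -0.154]
contact_force: [-1.1, -0.1, -1.1]
grip_width: 0.2
```

```bash
python3 - <<'E'
from h import *
rep();uvz()
cv2.imwrite('pics/side13.png',imaging.capture('side'))
crop('pics/side13.png','pics/s13.png',190,80,330,220,4.2)
E
```

```text
t 18.75 tcp [543.7  -4.1 274.7] xax [ 0.001 -0.    -1.   ] zang -104.6 q [-0.148  0.357  1.428 -0.     1.355  1.676] F [-1.1 -0.1 -1.1] M [0.03 0.   0.03] w 0.2
u -74.5 w -37.9 v tip 148.7
```

View pics/s13.png

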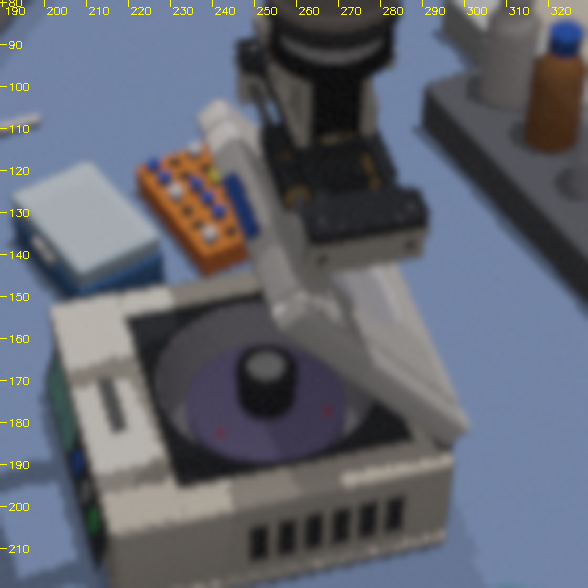

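Request:
arm_command:
  plan:
    - {"tx":0.55,"ty":-0.9,"tz":0,"wx":0,"wy":0,"wz":0,"jaw":-1}
    - {"tx":0.6,"ty":-0.9,"tz":0,"wx":0,"wy":0,"wz":0,"jaw":-1}
    - {"tx":0.65,"ty":-0.9,"tz":0,"wx":0,"wy":0,"wz":0,"jaw":-1}
    - {"tx":0.7,"ty":-0.8,"tz":0,"wx":0,"wy":0,"wz":0,"jaw":-1}
    - {"tx":0.7,"ty":-0.8,"tz":0,"wx":0,"wy":0,"wz":0,"jaw":-1}

```text
time: 19.3
tool_pos: [503.6, 6.2, 242.4]
tcp_rot: [1.622, 1.568, -0.203]
contact_force: [1.4, -0.3, -0.0]
grip_width: 0.5
```

```bash
python3 - <<'E'
from h import *
rep();uvz()
cv2.imwrite('pics/side14.png',imaging.capture('side'))
crop('pics/side14.png','pics/s14.png',190,80,330,220,4.2)
E
```

```text
t 19.3 tcp [503.6   6.2 242.4] xax [ 0.003 -0.001 -1.   ] zang -104.6 q [-0.14   0.307  1.594 -0.     1.238  1.686] F [ 1.4 -0.3 -0. ] M [-0.04 -0.16  0.09] w 0.5
u -115.9 w -37.9 v tip 116.4
```

View pics/s14.png

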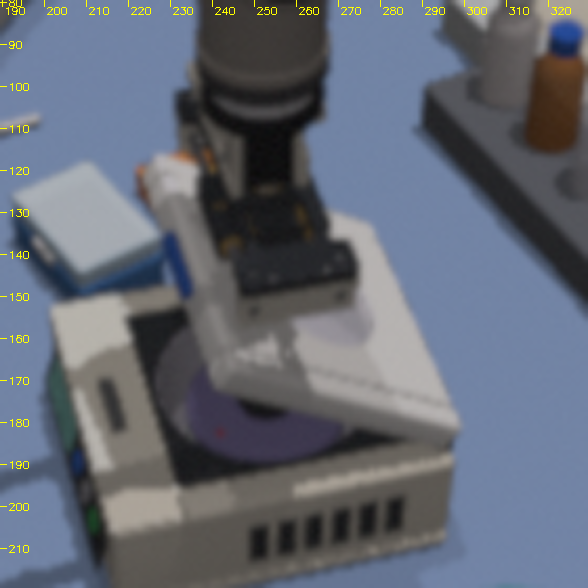

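Request:
arm_command:
  plan:
    - {"tx":0.75,"ty":-0.8,"tz":0,"wx":0,"wy":0,"wz":0,"jaw":-1}
    - {"tx":0.8,"ty":-0.75,"tz":0,"wx":0,"wy":0,"wz":0,"jaw":-1}
    - {"tx":0.8,"ty":-0.75,"tz":0,"wx":0,"wy":0,"wz":0,"jaw":-1}
    - {"tx":0.8,"ty":-0.7,"tz":0,"wx":0,"wy":0,"wz":0,"jaw":-1}
    - {"tx":0.8,"ty":-0.6,"tz":0,"wx":0,"wy":0,"wz":0,"jaw":-1}

```text
time: 19.85
tool_pos: [468.3, 15.5, 202.2]
tcp_rot: [1.649, 1.569, -0.176]
contact_force: [0.8, 0.9, -0.8]
grip_width: 0.4
```

Request:
arm_command:
  plan:
    - {"tx":0.8,"ty":-0.5,"tz":0,"wx":0,"wy":0,"wz":0,"jaw":-1}
    - {"tx":0.8,"ty":-0.4,"tz":0,"wx":0,"wy":0,"wz":0,"jaw":-1}
    - {"tx":0.8,"ty":-0.3,"tz":0,"wx":0,"wy":0,"wz":0,"jaw":-1}
    - {"tx":0.7,"ty":-0.2,"tz":0,"wx":0,"wy":0,"wz":0,"jaw":-1}
    - {"tx":0.6,"ty":0,"tz":0,"wx":0,"wy":0,"wz":0,"jaw":-1}

```text
time: 20.35
tool_pos: [453.9, 19.1, 164.3]
tcp_rot: [-1.382, 1.57, 3.075]
contact_force: [-0.5, 0.4, 1.6]
grip_width: 0.5
```

```bash
python3 - <<'E'
from h import *
rep();uvz()
cv2.imwrite('pics/side15.png',imaging.capture('side'))
crop('pics/side15.png','pics/s15.png',190,80,330,220,4.2)
E
```

```text
t 20.35 tcp [453.9  19.1 164.3] xax [-0.001  0.    -1.   ] zang -104.6 q [-0.127  0.309  1.833 -0.     1.     1.699] F [-0.5  0.4  1.6] M [0.12 0.12 0.04] w 0.5
u -167.2 w -37.9 v tip 38.3
```

View pics/s15.png

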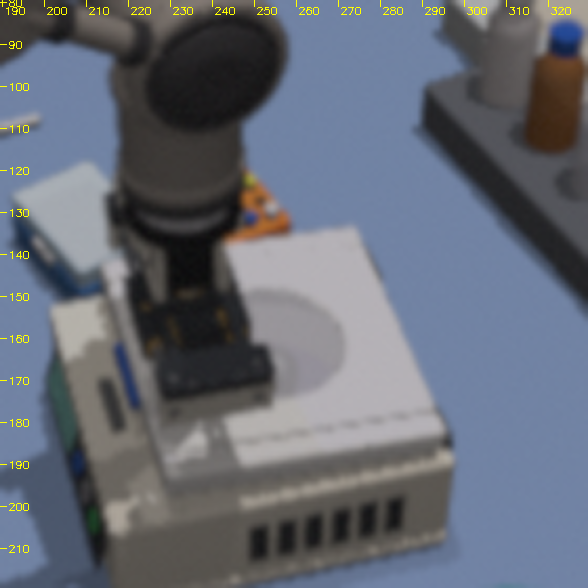

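Request:
arm_command:
  plan:
    - {"tx":0.4,"ty":0,"tz":0,"wx":0,"wy":0,"wz":0,"jaw":-1}
    - {"tx":0.4,"ty":0,"tz":0,"wx":0,"wy":0,"wz":0,"jaw":-1}
    - {"tx":0.2,"ty":0,"tz":0,"wx":0,"wy":0,"wz":0,"jaw":-1}
    - {"tx":0,"ty":0,"tz":0,"wx":0,"wy":0,"wz":0,"jaw":-1}

```text
time: 20.8
tool_pos: [454.4, 19.0, 154.8]
tcp_rot: [-1.003, 1.571, -2.829]
contact_force: [0.1, 0.2, 1.1]
grip_width: 0.4
```

Request:
arm_command:
  plan:
    - {"tx":0.15,"ty":0,"tz":0,"wx":0,"wy":0,"wz":0,"jaw":-1}
    - {"tx":0,"ty":0,"tz":0,"wx":0,"wy":0,"wz":0,"jaw":-1}

```text
time: 21.0
tool_pos: [454.5, 19.0, 153.5]
tcp_rot: [1.257, 1.571, -0.569]
contact_force: [0.1, -0.3, -0.5]
grip_width: 0.1
```

Request:
arm_command:
  plan:
    - {"tx":0.15,"ty":0,"tz":0,"wx":0,"wy":0,"wz":0,"jaw":-1}
    - {"tx":0,"ty":0,"tz":0,"wx":0,"wy":0,"wz":0,"jaw":-1}

```text
time: 21.2
tool_pos: [454.6, 19.0, 153.1]
tcp_rot: [1.521, 1.57, -0.305]
contact_force: [-3.6, -0.6, 10.4]
grip_width: 0.5
```

Request:
arm_command:
  plan:
    - {"tx":0.1,"ty":0,"tz":0,"wx":0,"wy":0,"wz":0,"jaw":-1}
    - {"tx":0,"ty":0,"tz":0,"wx":0,"wy":0,"wz":0,"jaw":-1}

```text
time: 21.4
tool_pos: [454.6, 19.0, 153.0]
tcp_rot: [1.558, 1.569, -0.268]
contact_force: [-7.3, 1.1, 19.1]
grip_width: 0.5
```

Request:
arm_command:
  plan:
    - {"tx":0.1,"ty":0,"tz":0,"wx":0,"wy":0,"wz":0,"jaw":-1}
    - {"tx":0,"ty":0,"tz":0,"wx":0,"wy":0,"wz":0,"jaw":-1}

```text
time: 21.6
tool_pos: [454.6, 19.0, 152.9]
tcp_rot: [1.565, 1.568, -0.261]
contact_force: [-9.9, -0.1, 29.1]
grip_width: 0.6
```

Hard stop with the fingertips at z ≈ 131 mm, the closed height. Back off and look.

Request:
arm_command:
  plan:
    - {"tx":-0.5,"ty":0,"tz":0,"wx":0,"wy":0,"wz":0,"jaw":-1}
    - {"tx":-2,"ty":0,"tz":0,"wx":0,"wy":0,"wz":0,"jaw":-1}
    - {"tx":-4,"ty":0,"tz":0,"wx":0,"wy":0,"wz":0,"jaw":-1}
    - {"tx":-4,"ty":0,"tz":0,"wx":0,"wy":0,"wz":0,"jaw":-1}
    - {"tx":-4,"ty":0,"tz":0,"wx":0,"wy":0,"wz":0,"jaw":-1}
    - {"tx":0,"ty":0,"tz":4,"wx":0,"wy":0,"wz":0,"jaw":-1}
    - {"tx":0,"ty":0,"tz":4,"wx":0,"wy":0,"wz":0,"jaw":-1}
    - {"tx":0,"ty":0,"tz":4,"wx":0,"wy":0,"wz":0,"jaw":-1}
    - {"tx":0,"ty":0,"tz":4,"wx":0,"wy":0,"wz":0,"jaw":-1}
    - {"tx":0,"ty":0,"tz":4,"wx":0,"wy":0,"wz":0,"jaw":-1}
    - {"tx":0,"ty":0,"tz":4,"wx":0,"wy":0,"wz":0,"jaw":-1}
    - {"tx":0,"ty":0,"tz":0,"wx":0,"wy":0,"wz":0,"jaw":-1}

```text
time: 22.8
tool_pos: [392.8, -217.0, 294.9]
tcp_rot: [-0.001, 1.569, -1.832]
contact_force: [0.2, 0.5, 0.7]
grip_width: 0.5
```

```bash
python3 - <<'E'
from h import *
rep()
for n in ('side','top'): cv2.imwrite(f'pics/{n}16.png',imaging.capture(n))
crop('pics/side16.png','pics/s16.png',190,80,330,230,4)
for s in (1,-1): 
  for r in (211,): print(proj('side',MH+s*108*MY-r*MX+[0,0,27]),proj('top',MH+s*108*MY-r*MX+[0,0,27]))
E
```

```text
t 22.8 tcp [ 392.8 -217.   294.9] xax [-0.    -0.001 -1.   ] zang -104.9 q [-6.750e-01  1.640e-01  1.635e+00 -1.000e-03  1.342e+00  1.156e+00] F [0.2 0.5 0.7] M [ 0.05  0.03 -0.01] w 0.5
[[210.84057372 144.10640551]] [[195.41925284 197.16806839]]
[[225.34773351 196.29382334]] [[254.15728817 210.81850577]]
```

View pics/s16.png

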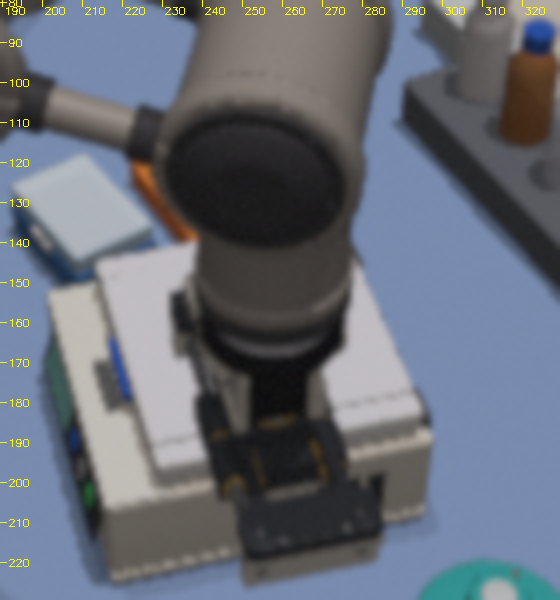

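View pics/top16.png

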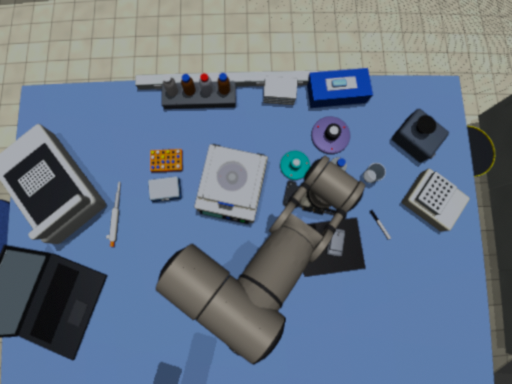

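View pics/side16.png

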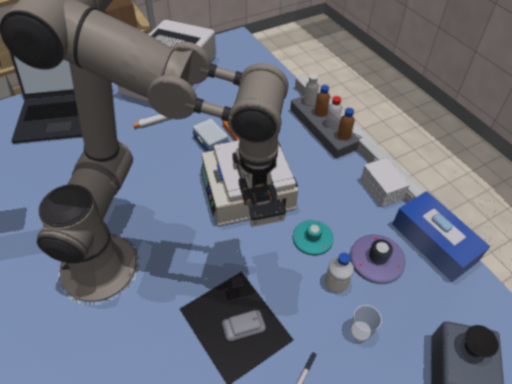

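```bash
python3 - <<'E'
from plant import bot
print(bot.close_job())
E
```

```text
the job is handed in; nothing more can be done
None
```

The rotor lid is on the hub and tight, the machine lid is closed, and I handed the job in at about 23 s of the 72 s allowed. No verdict came back.

- **Lid choice:** I took the small lilac lid standing in front of the bottle and left the turquoise and the large lilac ones alone.
- **Backward turn:** The lid settled on the thread at a ≈ 1.1 rad. I turned it counter-clockwise until the upward force fell from about 8 N to 0 at a ≈ 2.2 rad. Lowering it then met the thread about 6 mm further down, which matches the expected drop.
- **Forward turn:** I turned it clockwise about 3.5 rad in all. It was home at TCP height 104.9 mm, against 105 mm expected. The torque rose to 0.8–0.9 N m, and over the last 0.3 rad the lid dots turned with the gripper. By then it was past the 2.9 rad tight point, so the rotor was being carried along and the knob was not slipping.
- **Machine lid:** I pushed it over from behind with closed fingers and pressed it to a hard stop. The fingertips stood at 131 mm, the closed height, with 29 N on the wrist.
- **Last check:** The final pictures show the machine lid lying flat, the other things I looked at where they were, and the arm clear.
- **Disagreement:** The closed lid's front corners appear about 3 pixels (roughly 7 mm) further back than my model predicted. I put this down to my hinge estimate or the rounded corners, because the height agreed.

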